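# Load the large spacer ring into the clamping fixture

### The arm

A 7-joint arm with a two-finger parallel gripper is mounted at the origin on the work surface. World frame = base frame: x ahead of the robot, y to its left, z up, the work surface at z = 0. Lengths are in m, angles in rad, forces in N, time in s.
With the tool pointing down it reaches from about 0.425 to 0.925 m from the base axis. Payload 6.8 kg.
Tool frame: the origin (TCP) lies midway between the tips of the shut fingers; the grasp point (between the pads) lies 19 mm behind it; z points along the fingers, x is the direction in which the jaws open and shut, and the axes are right-handed (so a half turn about z gives the same grasp; the last joint's range is limited). The gripper opens to 85 mm and grips with 20 to 120 N. Pads are 22 mm wide; open, the fingers measure 114 mm over their backs; the gripper's body (76 mm by 85 mm) begins 54 mm behind the grasp point. The pads swing forward as they close: fully open they stand 13 mm farther back than shut.
Start: joints at [-1.209, 0.477, 0.022, 1.555, -0.011, 1.109, -0.083], TCP at [0.306, 0.602, 0.231] pointing down, gripper open.
Joint ranges: [-2.96, 2.96], [-0.34, 2.1], [-1.41, 1.46], [0.24, 2.44], [-1.37, 4.51], [0.17, 1.92], [-2.96, 2.96]. Speed limits (rad/s): [2.39, 2.39, 3.14, 3.14, 3.14, 3.14, 3.14].

### API

Orientations are given as a unit quaternion [w, x, y, z].
In Python, from station import bot, imaging, nets gives the robot as it stands. The module is installed in compiled form; this text tells all that it offers.
- The arm moves only by the tool apply_moves, never from a script. Its argument "moves" is text: rows parted by semicolons, each of 7 numbers parted by spaces: the gripper command: -1 is fully open, 1 is shut, values between are in proportion, then the shift along the tool's x, y, z normalised to -1 to 1, where 1 is 120 mm, then the turn, a rotation vector about the tool's x, y, z normalised to -1 to 1, where 1 is 4 degrees. In form: hand dx dy dz rx ry rz; .... A call has 1 to 12 rows; each row shifts and turns the commanded pose from where the row before left it, along the tool's axes as they then stand; what a row does not reach is not made up. A row lasts 1/12 s, in which the tool goes at most 41.7 mm and 7.16 degrees, less where a joint would pass 70% of its speed; a pose out of reach is approached as far as the arm can. A call with a number of a shift or a turn outside -1 to 1 is refused whole. A call with a gripper value outside its range is refused whole. The fingers move at their own pace and stop on an object; "force" is the grip in N (left out, the last holds). Time passes only in rows, so rows that do not move let the fingers close. It gives the time, the measured TCP pose, the force and the opening at its end, in the units of the state.
- bot.get_obs(): the state, without advancing time (a new reading comes with each control period).
- imaging.read_camera(name): name is "scene" or "top" or "wrist"; returns a dict with "image" (480x640x3 uint8, red, green, blue), "fx", "fy", "cx", "cy" (pixels), "view" (4x4, takes a point from world to camera coordinates); the wrist camera has in their place "mount" (4x4, takes a point from camera to tool coordinates, whose origin is the TCP and whose axes are the tool frame's). Camera axes: x right, y down, z forward; pixel columns grow to the right and rows downward; lengths in m; the calibration is good to about 2 mm. A picture is of the moment at which its call begins: read the wrist's pose just before it. There is no depth.
- bot.hand_in(): hands the job in, once; it reports no verdict.
Trained networks look in a picture, given as the dict that the camera call returned (one of the last four; its "shot" number tells which), for a name from the list of things; names that differ only in an ending like _2 or _b are one class to them, and where a whole thing is asked for, a point or a joint stands for the part that bears it (a point fixed in the world has none). Each returns a list of dicts, best first, with "score" (0 to 1); they miss things now and then, are a little off and sometimes report something else, mostly with a low value. They report only what shows in the picture. A call takes as long as a camera call. They do not tell look-alikes from the thing itself.
- nets.spot_in(picture, name): "rect" ([left, top, right, bottom] in pixels, round what is visible of it).
- nets.outline_of(picture, name): "region" (480x640 bool, what is visible of it) and "rect" ([left, top, right, bottom] in pixels, round what is visible of it).
- nets.spot_point(picture, name): "location" ([column, row] in pixels: a listed point, or the origin of a listed thing).
The state is a dict: "t": time; "q": joint angles; "joint_vel": joint speeds; "joint_torque": joint torques, N m; "eef_pos": TCP position; "tool_rot": TCP orientation; "contact_force": force on the tool from outside, world axes, zero at the start; "torque": the same for the moment, N m; "gripper_width": opening from 0.0 (shut) to 1.0 (fully open).
Only numpy, scipy, OpenCV 4.12 (cv2) and the standard library are available. Lean on these libraries where they do the work, as an engineer would, in place of code of your own. Each camera call takes 0.05 s, during which the arm holds its last target.

### The job

Lift the larger of the two hanging steel rings up and off its hooked arm, lower it on edge all the way down into the pocket of the clamping fixture without dropping it, and then throw the fixture's lever right over into the notch at the far end of its throw, so that the jaw closes on the ring. Leave the smaller ring hanging, and do not disturb the two loose collets standing near by.

Things in the scene. Friction and masses are not known exactly. Their poses are not given: they have to be found in the camera images.
- stand: Fixed stand, origin on the bench under its middle, green base 170 x 200 x 12 mm. A post at x +65 mm bears a crossbar; from it two level round arms, 8 mm thick, centre line 166 mm high, at y -60 and +60 mm, run to -x as far as x -55 mm, where each tip turns up to 186 mm high (the highest point). One ring hangs on each, near the arm's middle (x 0); which ring is on which arm varies.
- ring_large: The larger loose plain steel ring: 88 mm outside, 52 mm bore, 16 mm thick, about 0.5 kg. Origin at its centre, x along its axis. It starts upright with the arm through its bore, its axis along the stand's x, its centre about 144 mm and its top 188 mm high.
- ring_small: The smaller loose plain steel ring, hanging on the other arm: 68 mm outside diameter, 52 mm bore, 16 mm thick. Origin at its centre, x along its axis. To be left hanging.
- fixture: Fixed clamping fixture, origin on the bench under its pocket's middle. The pocket takes the large ring on edge, ring axis along fixture x: floor 12 mm high, 22 mm wide (x -11 to +11), 96 mm long in y, walls 48 mm high, sloping lead-ins above the long walls (to 60 mm). The long wall at -x is fixed, that at +x is the sliding jaw. The lever stands beside the pocket at y +100 mm.
- pocket (a point): Where the centre of the large ring is when it stands seated in the open pocket: 56 mm above the bench, mid pocket. Axes parallel to the fixture's.
- clamp_lever (a joint): Lever angle, rad: 0 leans 0.5 rad toward fixture -x (open notch), 1.0 leans 0.5 rad toward +x (far notch, end stop, jaw 5 mm closed). Stays where left. Pivot 45 mm high at fixture x 0, y +100 mm, axis along y. A 12 mm steel bar with a 24 mm black ball centred 92 mm from the pivot; beside it a toothed steel quadrant of 60 mm radius with a notch at each end.
- lever_tip (a point): Centre of the lever's black ball.
- collet_a: Loose dark steel collet, 44 mm diameter, 60 mm high, standing on the bench; origin at the centre of its foot. A bystander.
- collet_b: Loose dark steel collet, 34 mm diameter, 50 mm high, standing on the bench; origin at the centre of its foot. A bystander.
Mind the look-alikes: they are no part of the job. Leave any brown or green look-alike of the ring_large alone. What is shaped like the fixture but blue is not meant.

How it is judged:
By the outcome, as a careful person would: the job done as asked, in the order asked, and still so for the second after the job is handed in, with the robot touching nothing.
It also fails if it takes over 59 s, if anything falls off the work surface, if the arm or the gripper's body presses on something with over 40 N, if the wrist force passes 120 N, or if a joint passes its speed limit or range.

## Working session

There is one attempt and no reset: what is moved stays moved. The work goes in short steps, Python scripts to look and compute and a tool call to move; the robot and the scene stay as the last step left them, time stands still between calls to the robot, and variables do not carry over. Pictures are saved under pics/ and viewed, and the job is handed in when it is done.

Besides the shell and the picture viewer there is one more tool, called after "Emit:" by a JSON object that holds its "method" and its "body". apply_moves: Moves the arm, as the interface text tells. Scaled input: -1 to 1 covers 120 mm each way for a shift and 4 degrees each way for a turn. Its arguments: {"type":"object","properties":{"moves":{"type":"string"},"force":{"type":"number"}},"required":["moves"]}

```bash
mkdir -p pics; cat > h.py <<'E'
import numpy as np, cv2
from station import bot, imaging, nets
def save(p,n): cv2.imwrite('pics/'+n+'.png',cv2.cvtColor(p['image'],cv2.COLOR_RGB2BGR))
E
python3 - <<'E'
from h import *
import pickle
o=bot.get_obs();print(o)
for c in ['scene','top']:
    p=imaging.read_camera(c);save(p,c+'0');pickle.dump(p,open(c+'0.pkl','wb'))
    print(c,p['fx'],p['fy'],p['cx'],p['cy'],p['view'].round(4).tolist())
    for n in ['ring_large','ring_small','fixture','stand','collet_a','collet_b','clamp_lever']:
        print(n,[(round(d['score'],2),np.round(d['rect']).tolist()) for d in nets.spot_in(p,n)[:4]])
    for n in ['ring_large','ring_small','fixture','stand','pocket','lever_tip','collet_a','collet_b']:
        print('pt',n,[(round(d['score'],2),np.round(d['location'],1).tolist()) for d in nets.spot_point(p,n)[:4]])
E
```

```text
{'t': 0.0, 'q': array([-1.20908859,  0.47777942,  0.02234644,  1.55646539, -0.011505  ,
        1.10928545, -0.08307995]), 'joint_vel': array([-1.17765869e-03,  4.84986807e-04, -9.88487185e-04, -9.08956382e-04,
       -2.33888100e-03, -1.47820065e-03,  9.58998016e-05]), 'joint_torque': array([ 1.11934041e-04, -5.96461165e+01,  1.60801973e+00, -2.81199038e+01,
        1.24711587e-02,  9.51997878e-03, -9.81219159e-06]), 'eef_pos': array([0.30532941, 0.60132922, 0.23033382]), 'tool_rot': array([ 5.28486333e-04,  8.52256991e-01,  5.23122550e-01, -7.34269280e-04]), 'contact_force': array([-0.07326577,  0.74670263, -0.54843273]), 'torque': array([ 0.03639632, -0.00631906, -0.07675505]), 'gripper_width': 0.9990557933699864}
scene 501.9890657199876 501.9890657199876 316.0644655119197 243.60557857227707 [[0.0876, 0.9961, -0.0088, -0.0589], [0.6085, -0.0605, -0.7913, -0.2225], [-0.7887, 0.064, -0.6114, 1.3286], [0.0, 0.0, 0.0, 1.0]]
ring_large [(0.95, [187.0, 202.0, 244.0, 247.0]), (0.79, [276.0, 290.0, 328.0, 329.0]), (0.77, [174.0, 198.0, 212.0, 237.0])]
ring_small [(0.98, [121.0, 217.0, 165
[... 1485 characters left out ...]
140.0, 331.0, 166.0]), (0.59, [313.0, 292.0, 332.0, 308.0])]
collet_b [(0.74, [310.0, 140.0, 331.0, 166.0]), (0.59, [313.0, 292.0, 332.0, 308.0])]
clamp_lever [(0.76, [154.0, 226.0, 174.0, 250.0]), (0.59, [149.0, 348.0, 172.0, 388.0])]
pt ring_large [(0.97, [441.6, 357.7]), (0.69, [417.0, 266.9]), (0.57, [341.5, 210.1])]
pt ring_small []
pt fixture [(0.83, [217.0, 350.2]), (0.78, [228.5, 243.2])]
pt stand [(0.73, [324.8, 296.8]), (0.56, [433.6, 266.1])]
pt pocket [(0.94, [225.6, 238.9]), (0.57, [215.1, 353.9])]
pt lever_tip [(0.87, [156.7, 378.0]), (0.78, [160.9, 237.4])]
pt collet_a [(0.65, [322.0, 298.1]), (0.63, [319.0, 155.4])]
pt collet_b [(0.65, [322.0, 298.1]), (0.63, [319.0, 155.4])]
```

View pics/scene0.png

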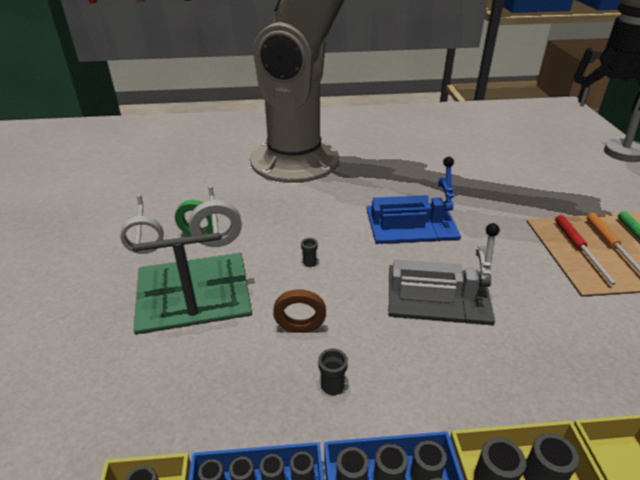

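View pics/top0.png

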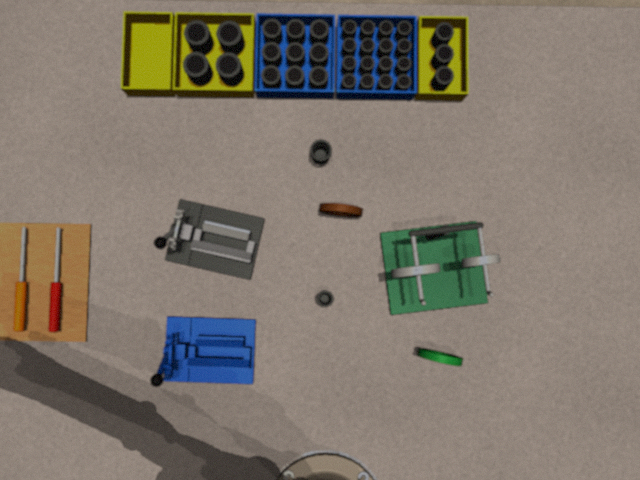

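The scene view shows the large steel ring at about (214,224) and the small ring at (142,235). The grey fixture is at (440,290) with its black ball at (493,229). In the top view the large ring is at (416,269), the grey fixture at (225,240) and its ball at (160,242). The brown and green rings and the blue fixture are decoys.

```bash
cat >> h.py <<'E'
import pickle
def P(p): 
    K=np.array([[p['fx'],0,p['cx']],[0,p['fy'],p['cy']],[0,0,1]]); return K@p['view'][:3]
def proj(p,X):
    X=np.atleast_2d(X); h=np.c_[X,np.ones(len(X))]@P(p).T; return h[:,:2]/h[:,2:]
def tri(obs):
    A=[]
    for p,(u,v) in obs:
        M=P(p);A+= [u*M[2]-M[0],v*M[2]-M[1]]
    A=np.array(A);A/=np.linalg.norm(A[:,:3],axis=1)[:,None];x=np.linalg.svd(A)[2][-1];return x[:3]/x[3]
def onz(p,uv,z):
    M=P(p);u,v=uv;A=np.array([u*M[2]-M[0],v*M[2]-M[1]])
    return np.r_[np.linalg.solve(A[:,:2],-(A[:,2]*z+A[:,3])),z]
E
python3 - <<'E'
from h import *
s=pickle.load(open('scene0.pkl','rb'));t=pickle.load(open('top0.pkl','rb'))
for n,a,b in [('ring',(417,266.9),(213.4,223.8)),('pocket',(225.6,238.9),(426.7,274.9)),('ball',(160.3,242),(493,229))]:
    X=tri([(t,a),(s,b)]);print(n,X.round(4),(proj(t,X)-a).round(1),(proj(s,X)-b).round(1))
# stand base green
hsv=cv2.cvtColor(t['image'],cv2.COLOR_RGB2HSV)
m=((hsv[...,0]>60)&(hsv[...,0]<85)&(hsv[...,1]>90)).astype(np.uint8);m[:,:375]=0;m[330:]=0
c=max(cv2.findContours(cv2.morphologyEx(m,cv2.MORPH_CLOSE,np.ones((15,15))),0,2)[0],key=cv2.contourArea)
r=cv2.minAreaRect(c);bx=cv2.boxPoints(r);W=np.array([onz(t,q,.012) for q in bx]);print(bx.round(1).tolist(),W.round(4).tolist())
print(W.mean(0), np.linalg.norm(W[0]-W[1]),np.linalg.norm(W[1]-W[2]),[np.degrees(np.arctan2(*(W[(i+1)%4]-W[i])[[1,0]])) for i in range(4)])
a=t['image'][190:330,375:515];b=t['image'][190:290,140:280]
a=cv2.resize(a,(560,560),interpolation=2)
cv2.imwrite('pics/ctop_ring.png',a[...,::-1]);cv2.imwrite('pics/ctop_fix.png',cv2.resize(b,(784,560),interpolation=2)[...,::-1])
cv2.imwrite('pics/cs_fix.png',cv2.resize(s['image'][210:335,380:510],(780,600),interpolation=2)[...,::-1])
E
```

```text
ring [ 0.4882 -0.1568  0.1482] [[-0.7  0. ]] [[-0.8 -0. ]]
pocket [0.5413 0.2056 0.0495] [[-1.  -0.3]] [[-1.2  0. ]]
ball [0.5283 0.3133 0.1322] [[-0.9 -0.3]] [[-1.   0.1]]
[[380.20001220703125, 232.8000030517578], [477.20001220703125, 221.0], [487.1000061035156, 302.20001220703125], [390.20001220703125, 314.1000061035156]] [[0.5603, -0.1057, 0.012], [0.5874, -0.3033, 0.012], [0.4227, -0.3227, 0.012], [0.3961, -0.1268, 0.012]]
[ 0.4916143  -0.21461256  0.012     ] 0.19947949921388516 0.16581219576196096 [np.float64(-82.21097701355082), np.float64(-173.30143629394178), np.float64(97.72530981502057), np.float64(7.3287545462789305)]
```

View pics/ctop_ring.png

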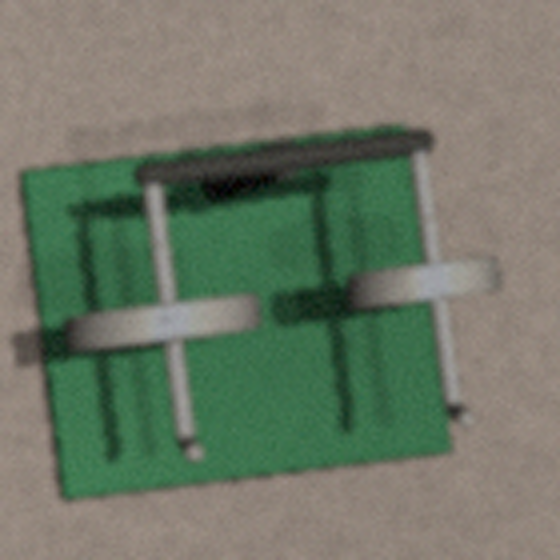

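View pics/ctop_fix.png

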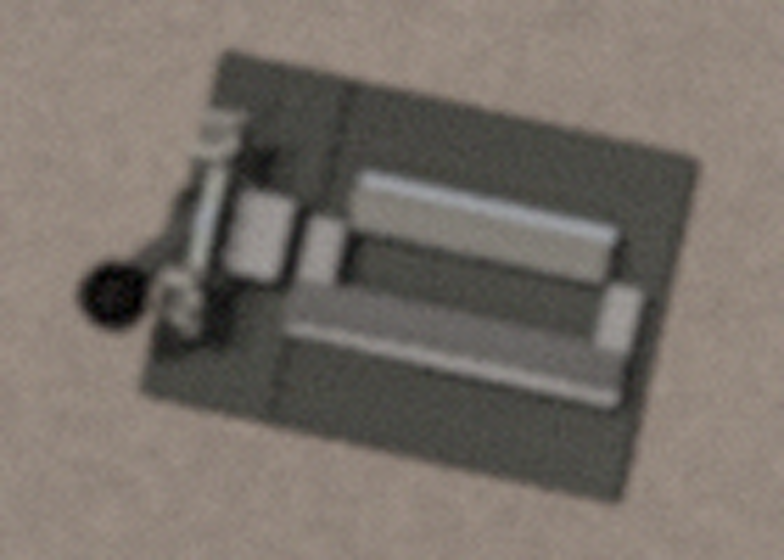

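View pics/cs_fix.png

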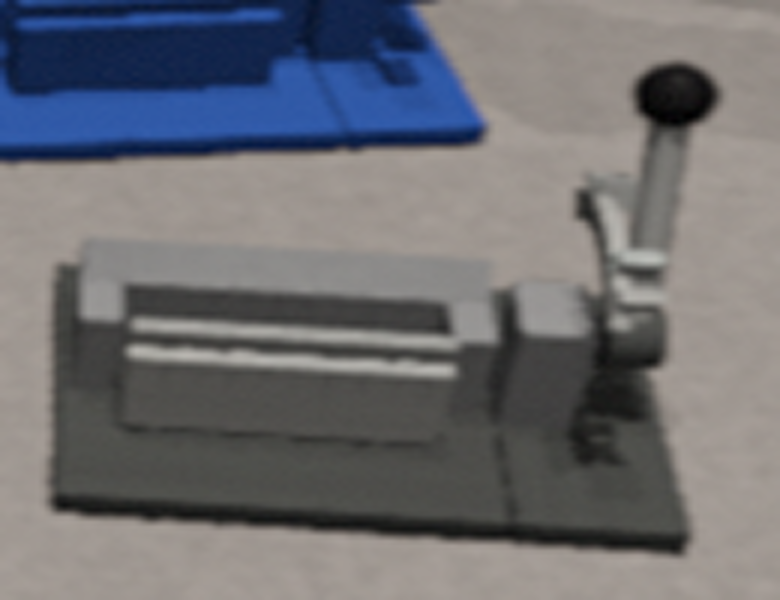

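Emit:
{"method": "apply_moves", "body": {"moves": "-1 -0.187 0.246 -0.069 0 0 0;-1 -0.187 0.246 -0.069 0 0 0;-1 -0.187 0.246 -0.069 0 0 0;-1 -0.187 0.246 -0.069 0 0 0;-1 -0.187 0.246 -0.069 0 0 0;-1 -0.187 0.246 -0.069 0 0 0;-1 -0.187 0.246 -0.069 0 0 0;-1 -0.187 0.246 -0.069 0 0 0;-1 -0.187 0.246 -0.069 0 0 0;-1 -0.187 0.246 -0.069 0 0 0;-1 -0.187 0.246 -0.069 0 0 0;-1 -0.187 0.246 -0.069 0 0 0", "force": 90}}

```text
t: 2.6
eef_pos: [0.5, 0.1996, 0.3314]
tool_rot: [-0.0, 0.852, 0.523, 0.0]
contact_force: [0.6, 1.0, -0.6]
gripper_width: 0.997
```

Emit:
{"method": "apply_moves", "body": {"moves": "-1 0 0 0 0 0 1;-1 0 0 0 0 0 1;-1 0 0 0 0 0 1;-1 0 0 0 0 0 1;-1 0 0 0 0 0 1;-1 0 0 0 0 0 1;-1 0 0 0 0 0 1;-1 0 0 0 0 0 1;-1 0 0 0 0 0 1;-1 0 0 0 0 0 1;-1 0 0 0 0 0 1;-1 0 0 0 0 0 1"}}

```text
t: 3.6
eef_pos: [0.4995, 0.2014, 0.3308]
tool_rot: [-0.0, 0.992, 0.13, 0.0]
contact_force: [0.0, -0.9, 0.0]
gripper_width: 0.997
```

```bash
cat >> h.py <<'E'
from scipy.spatial.transform import Rotation as R
def wrist(name):
    o=bot.get_obs();p=imaging.read_camera('wrist')
    T=np.eye(4);w,x,y,z=o['tool_rot'];T[:3,:3]=R.from_quat([x,y,z,w]).as_matrix();T[:3,3]=o['eef_pos']
    p['view']=np.linalg.inv(T@p['mount']);save(p,name);pickle.dump(p,open(name+'.pkl','wb'));return p
def st():
    o=bot.get_obs();w,x,y,z=o['tool_rot'];M=R.from_quat([x,y,z,w]).as_matrix()
    print('t%.2f'%o['t'],'pos',o['eef_pos'].round(4),'yaw %.2f'%np.degrees(np.arctan2(M[1,0],M[0,0])),'z',M[:,2].round(4),'F',o['contact_force'].round(1),'tq',o['torque'].round(2),'w',round(o['gripper_width'],3)); return o,M
E
python3 - <<'E'
from h import *
st();p=wrist('w1');print(p['mount'].round(4).tolist(),p['fx'])
for n in ['pocket','lever_tip','fixture']: print(n,[(round(d['score'],2),np.round(d['location'],1).tolist()) for d in nets.spot_point(p,n)[:3]])
E
```

```text
t3.60 pos [0.4995 0.2014 0.3308] yaw 14.88 z [ 1.e-04  2.e-04 -1.e+00] F [ 0.  -0.9  0. ] tq [-0.06  0.01  0.  ] w 0.997
[[1.0, 0.0002, 0.0013, -0.0003], [-0.0006, 0.9542, 0.2991, -0.0761], [-0.0012, -0.2991, 0.9542, -0.1406], [0.0, 0.0, 0.0, 1.0]] 400.04912809373633
pocket [(0.79, [147.2, 131.6]), (0.57, [357.2, 192.9]), (0.23, [348.8, 183.8])]
lever_tip [(0.72, [387.7, 84.3])]
fixture [(0.87, [348.1, 184.2]), (0.75, [170.0, 130.8])]
```

View pics/w1.png

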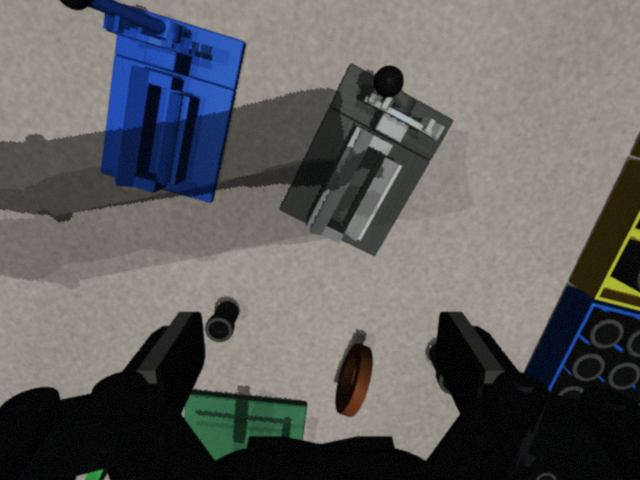

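```bash
python3 - <<'E'
from h import *
s=pickle.load(open('scene0.pkl','rb'));t=pickle.load(open('top0.pkl','rb'));w=pickle.load(open('w1.pkl','rb'))
def ball(p,c,r):
    g=p['image'].max(2);m=np.zeros_like(g);cv2.circle(m,c,r,255,-1)
    m=((g<40)&(m>0)).astype(np.uint8);m=cv2.morphologyEx(m,cv2.MORPH_OPEN,cv2.getStructuringElement(2,(5,5)))
    k=max(cv2.findContours(m,0,2)[0],key=cv2.contourArea);return cv2.minEnclosingCircle(k)
bs=ball(s,(493,229),10);bt=ball(t,(160,242),10);bw=ball(w,(388,80),20);print(bs,bt,bw)
X=tri([(s,bs[0]),(t,bt[0]),(w,bw[0])]);print('ball',X.round(4))
for p,b in((s,bs),(t,bt),(w,bw)):print((proj(p,X)-b[0]).round(1))
from scipy.optimize import least_squares
# wrist base corners (z of base top ~? estimate 12mm)
cw=[(350,64),(453,121),(375,255),(281,208)]
for z in(.008,.012):
    W=np.array([onz(w,c,z) for c in cw]);print(W.round(4).tolist(),[round(np.degrees(np.arctan2(*(W[(i+1)%4]-W[i])[[1,0]])),2) for i in range(4)],[round(np.linalg.norm(W[(i+1)%4]-W[i]),4) for i in range(4)])
cv2.imwrite('pics/cw_fix.png',cv2.resize(w['image'][50:270,270:470],(545,600),interpolation=2)[...,::-1])
ct=[(140+229/5.6,190+50/5.6),(140+697/5.6,190+158/5.6),(140+620/5.6,190+500/5.6),(140+143/5.6,190+395/5.6)]
W=np.array([onz(t,c,.012) for c in ct]);print(W.round(4).tolist(),[round(np.degrees(np.arctan2(*(W[(i+1)%4]-W[i])[[1,0]])),2) for i in range(4)],[round(np.linalg.norm(W[(i+1)%4]-W[i]),4) for i in range(4)])
E
```

```text
((492.2727355957031, 230.0), 6.066528797149658) ((160.0, 241.5), 5.590270042419434) ((385.5, 81.0), 17.241039276123047)
ball [0.5267 0.3137 0.1288]
[[-0.8  0.1]]
[[-0.4  1.2]]
[[3.4 0.3]]
[[0.4979, 0.3331, 0.008], [0.6247, 0.3066, 0.008], [0.5879, 0.1334, 0.008], [0.4628, 0.1612, 0.008]] [np.float64(-11.82), np.float64(-102.02), np.float64(167.47), np.float64(78.45)] [np.float64(0.1296), np.float64(0.177), np.float64(0.1282), np.float64(0.1754)]
[[0.4977, 0.3326, 0.012], [0.6235, 0.3063, 0.012], [0.587, 0.1347, 0.012], [0.4629, 0.1622, 0.012]] [np.float64(-11.82), np.float64(-102.02), np.float64(167.47), np.float64(78.45)] [np.float64(0.1285), np.float64(0.1755), np.float64(0.1271), np.float64(0.1739)]
[[0.624, 0.3025, 0.012], [0.5868, 0.1308, 0.012], [0.4621, 0.1562, 0.012], [0.4976, 0.33, 0.012]] [np.float64(-102.22), np.float64(168.5), np.float64(78.45), np.float64(-12.27)] [np.float64(0.1757), np.float64(0.1273), np.float64(0.1774), np.float64(0.1294)]
```

View pics/cw_fix.png

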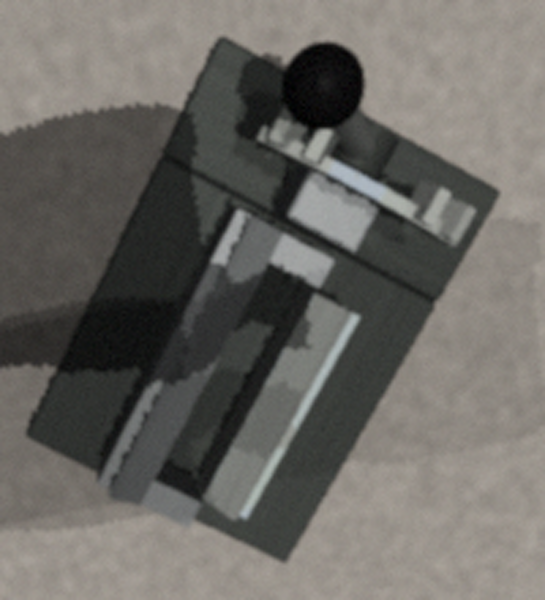

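```bash
python3 - <<'E'
from h import *
s=pickle.load(open('scene0.pkl','rb'));t=pickle.load(open('top0.pkl','rb'));w=pickle.load(open('w1.pkl','rb'))
X=tri([(s,(492.3,229.3)),(t,(160,242)),(w,(388.9,81.2))]);print('ball',X)
for p,a,b in((w,(380.1,145.4),(333.1,234.2)),(t,(197.7,234.6),(250.7,246.8)),(s,(380+473/6,210+308/4.8),(380+103/6,210+298/4.8))):
    A=onz(p,a,.048);B=onz(p,b,.048);d=A-B;print(A.round(4),B.round(4),'mid',((A+B)/2).round(4),np.linalg.norm(d).round(4),'yaw',np.degrees(np.arctan2(-d[0],d[1])).round(2))
# model overlay
def ov(p,ox,oy,yaw,box,sc,name):
    c,sn=np.cos(yaw),np.sin(yaw)
    im=cv2.resize(p['image'][box[1]:box[3],box[0]:box[2]],None,fx=sc,fy=sc,interpolation=2)[...,::-1].copy()
    for col,poly in [((0,0,255),[(-11,-48,48),(11,-48,48),(11,48,48),(-11,48,48)]),((0,255,255),[(-11,-48,12),(11,-48,12),(11,48,12),(-11,48,12)]),((255,0,0),[(0,100,45),(-44.1,100,125.7)])]:
        q=np.array(poly)/1000.;Wp=np.c_[ox+c*q[:,0]-sn*q[:,1],oy+sn*q[:,0]+c*q[:,1],q[:,2]]
        uv=((proj(p,Wp)-[box[0],box[1]])*sc).astype(np.int32);cv2.polylines(im,[uv],True,col,1)
    return im
a=(.5455,.2065,np.radians(-12.1))
I=[ov(w,*a,(270,50,470,270),2.7,''),ov(t,*a,(140,190,280,290),3.,''),ov(s,*a,(380,210,510,335),3.,'')]
H=max(i.shape[0] for i in I);
R1=np.zeros((600,560,3),np.uint8);R1[:I[0].shape[0],:I[0].shape[1]]=I[0];cv2.imwrite('pics/ov_w.png',R1)
R2=np.zeros((300,820,3),np.uint8)[:,:800];R2[:300,:420]=I[1];h=I[2][:300];R2[:h.shape[0],420:800]=h[:,:380];cv2.imwrite('pics/ov_ts.png',R2)
E
```

```text
ball [0.52726559 0.31350668 0.1307881 ]
[0.548  0.2617 0.048 ] [0.5266 0.157  0.048 ] mid [0.5373 0.2094 0.048 ] 0.1068 yaw -11.55
[0.5487 0.2592 0.048 ] [0.526  0.1539 0.048 ] mid [0.5373 0.2066 0.048 ] 0.1078 yaw -12.14
[0.5433 0.2653 0.048 ] [0.5272 0.1582 0.048 ] mid [0.5353 0.2117 0.048 ] 0.1083 yaw -8.57
```

View pics/ov_w.png

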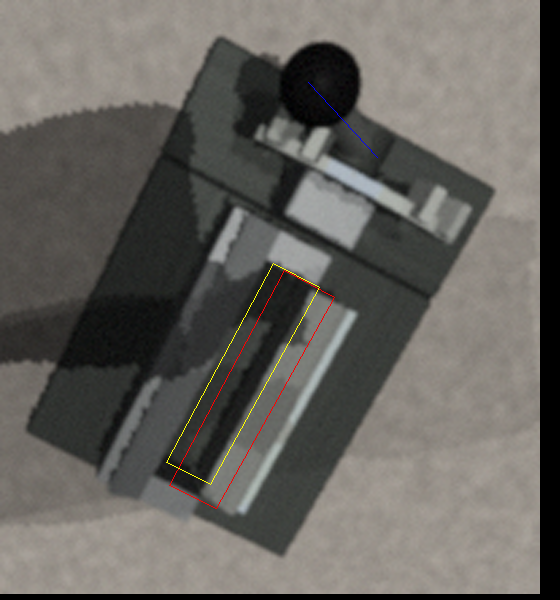

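View pics/ov_ts.png

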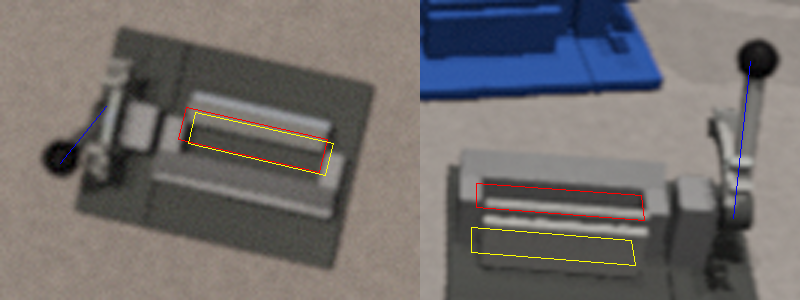

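```bash
cat > ov.py <<'E'
from h import *
def ov(p,ox,oy,yaw,box,sc,th=-.36,ring=None):
    c,sn=np.cos(yaw),np.sin(yaw)
    im=cv2.resize(p['image'][box[1]:box[3],box[0]:box[2]],None,fx=sc,fy=sc,interpolation=2)[...,::-1].copy()
    L=[((0,0,255),[(-11,-48,48),(11,-48,48),(11,48,48),(-11,48,48)]),((0,255,255),[(-11,-48,12),(11,-48,12),(11,48,12),(-11,48,12)]),((255,0,0),[(0,100,45),(92*np.sin(th),100,45+92*np.cos(th))])]
    for col,poly in L:
        q=np.array(poly)/1000.;Wp=np.c_[ox+c*q[:,0]-sn*q[:,1],oy+sn*q[:,0]+c*q[:,1],q[:,2]]
        uv=((proj(p,Wp)-[box[0],box[1]])*sc).astype(np.int32);cv2.polylines(im,[uv],True,col,1)
    return im
E
python3 - <<'E'
from ov import *
s=pickle.load(open('scene0.pkl','rb'));t=pickle.load(open('top0.pkl','rb'));w=pickle.load(open('w1.pkl','rb'))
a=(.5378,.2075,np.radians(-12.1))
I=[ov(w,*a,(280,50,460,270),2.7),ov(t,*a,(140,190,280,290),2.2),ov(s,*a,(380,210,510,335),2.3)]
O=np.zeros((600,800,3),np.uint8);O[:594,:486]=I[0];O[:220,490:798]=I[1];O[230:230+I[2].shape[0],490:490+I[2].shape[1]]=I[2];cv2.imwrite('pics/ov2.png',O)
E
```

```text
(no output)
```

View pics/ov2.png

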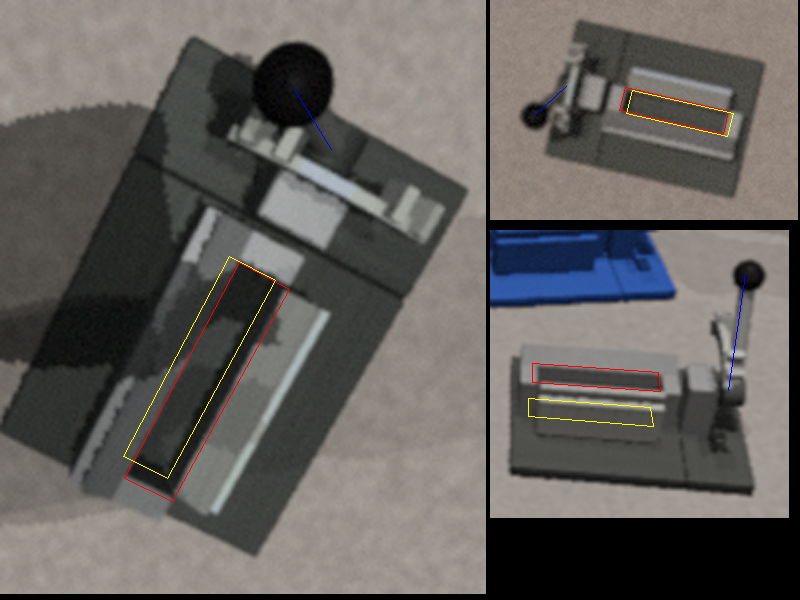

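Emit:
{"method": "apply_moves", "body": {"moves": "0 -0.085 0.276 0 0 0 0;0 -0.085 0.276 0 0 0 0;0 -0.085 0.276 0 0 0 0;0 -0.085 0.276 0 0 0 0;0 -0.085 0.276 0 0 0 0;0 -0.085 0.276 0 0 0 0;0 -0.085 0.276 0 0 0 0;0 -0.085 0.276 0 0 0 0;0 -0.085 0.276 0 0 0 0;0 -0.085 0.276 0 0 0 0;0 0 0 0 0 0 0.92;0 0 0 0 0 0 0.92"}}

```text
t: 4.8
eef_pos: [0.4866, -0.1478, 0.3309]
tool_rot: [0.0, 0.998, 0.064, 0.0]
contact_force: [0.0, 1.1, 0.1]
gripper_width: 0.498
```

Emit:
{"method": "apply_moves", "body": {"moves": "0 0 0 0 0 0 0;0 0 0 0 0 0 0"}}

```text
t: 4.97
eef_pos: [0.4872, -0.1448, 0.3307]
tool_rot: [-0.0, 0.998, 0.069, 0.0]
contact_force: [1.0, -0.9, 0.2]
gripper_width: 0.496
```

```bash
python3 - <<'E'
from h import *
st();p=wrist('w2')
for n in ['ring_large','ring_small']: print(n,[(round(d['score'],2),np.round(d['rect'],1).tolist()) for d in nets.spot_in(p,n)[:3]],[(round(d['score'],2),np.round(d['location'],1).tolist()) for d in nets.spot_point(p,n)[:3]])
E
```

```text
t4.97 pos [ 0.4872 -0.1448  0.3307] yaw 7.91 z [ 0.e+00  1.e-04 -1.e+00] F [ 1.  -0.9  0.2] tq [ 0. -0.  0.] w 0.496
ring_large [(0.72, [301.3, 168.9, 321.5, 274.4]), (0.6, [425.7, 38.9, 479.8, 128.7]), (0.56, [537.3, 27.5, 615.0, 80.1])] [(0.87, [448.0, 85.9]), (0.68, [311.4, 219.9]), (0.66, [157.6, 234.1])]
ring_small [(0.79, [305.5, 308.4, 326.5, 383.0])] [(0.91, [316.2, 344.6]), (0.68, [281.0, 33.8])]
```

View pics/w2.png

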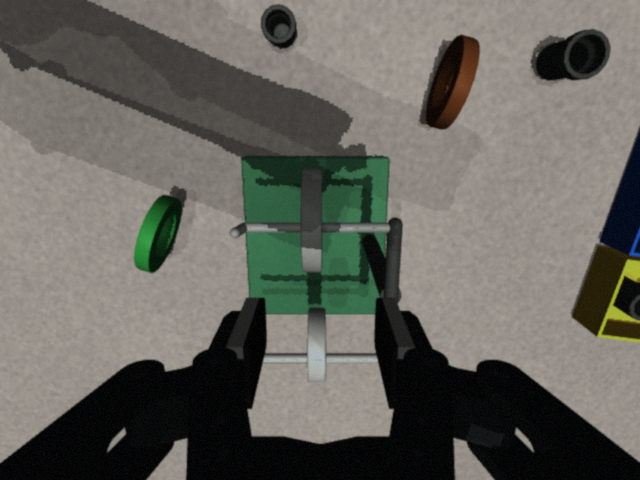

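```bash
python3 - <<'E'
from h import *
w=pickle.load(open('w2.pkl','rb'))
A=onz(w,(262,228),.166);B=onz(w,(385,228),.166);print('arm',A,B,np.degrees(np.arctan2(*(B-A)[[1,0]])))
d=(B-A)/np.linalg.norm(B-A)
for z in(.186,):
  for uv in((312,222),(312,215),(312,232)): print(onz(w,uv,z).round(4))
tip=onz(w,(238,230),.18);print('tip',tip)
# render ring model
yaw=np.arctan2(d[1],d[0]);
def ring(c,yaw):
    a=np.linspace(0,2*np.pi,100);pts=[]
    for r in(.044,.026):
        for x in(-.008,.008):
            l=np.c_[np.full(100,x),r*np.cos(a),r*np.sin(a)]
            pts.append(np.c_[c[0]+np.cos(yaw)*l[:,0]-np.sin(yaw)*l[:,1],c[1]+np.sin(yaw)*l[:,0]+np.cos(yaw)*l[:,1],c[2]+l[:,2]])
    return pts
c=onz(w,(312,222),.186);
# center on arm line
k=(c-A)[:2]@d[:2];c=A+d*k;c[2]=.144;print('centre',c,np.degrees(yaw))
sc=4;im=cv2.resize(w['image'][150:300,225:410],None,fx=sc,fy=sc,interpolation=2)[...,::-1].copy()
for p in ring(c,yaw):
    cv2.polylines(im,[((proj(w,p)-[225,150]+.5)*sc).astype(np.int32)],True,(0,0,255),1)
cv2.imwrite('pics/ov3.png',im)
s=pickle.load(open('scene0.pkl','rb'));sc=6;im=cv2.resize(s['image'][180:270,160:270],None,fx=sc,fy=sc,interpolation=2)[...,::-1].copy()
for p in ring(c,yaw):
    cv2.polylines(im,[((proj(s,p)-[160,180]+.5)*sc).astype(np.int32)],True,(0,0,255),1)
cv2.imwrite('pics/ov4.png',im)
E
```

```text
arm [ 0.44322203 -0.16056892  0.166     ] [ 0.53972836 -0.14713831  0.166     ] 7.922862310838836
[ 0.4814 -0.145   0.186 ]
[ 0.4807 -0.1397  0.186 ]
[ 0.4825 -0.1526  0.186 ]
tip [ 0.42691327 -0.1604598   0.18      ]
centre [ 0.48285439 -0.15505336  0.144     ] 7.922862310838834
```

View pics/ov3.png

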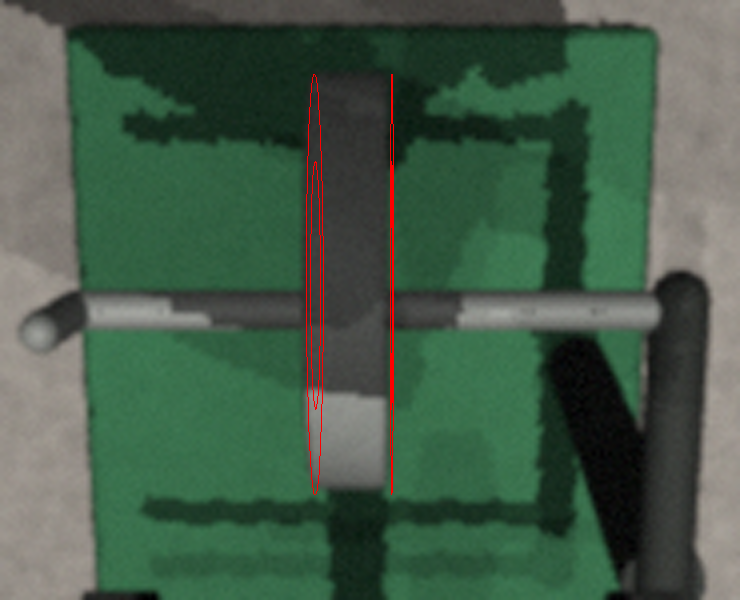

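View pics/ov4.png

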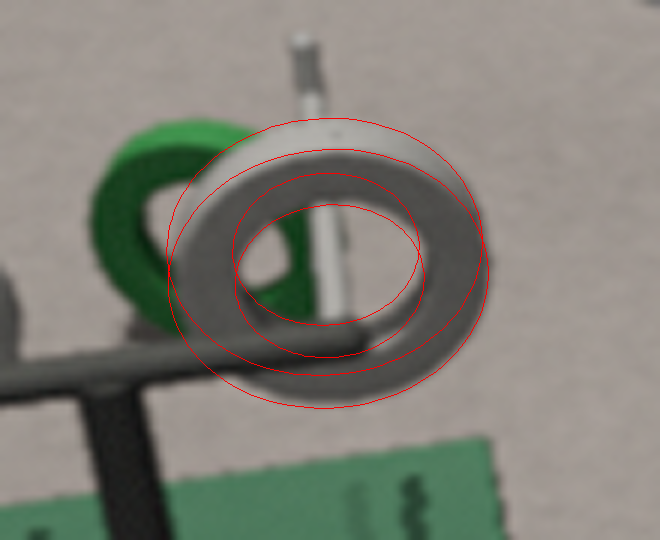

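The large ring's centre fits at (0.4825, -0.155, 0.144) with yaw 7.9°. I'll grip it 25 mm to the +y side of its arm.

Emit:
{"method": "apply_moves", "body": {"moves": "0 -0.05 -0.13 0 0 0 0;0 0 0 0.2 0 0 0;0 0 0 0.2 0 0 0;0 0 0 0.2 0 0 0;0 0 0 0.2 0 0 0;0 0 0 0.2 0 0 0;0 0 0 0.2 0 0 0;0 0 0 0.15 0 0 0;0 0 0 0.1 0 0 0;0 0 0 0.03 0 0 0;0 0 0 0 0 0 0;0 0 0 0 0 0 0", "force": 90}}

```text
t: 6.22
eef_pos: [0.4796, -0.1303, 0.1536]
tool_rot: [0.0, 0.998, 0.068, 0.0]
contact_force: [0.5, -0.2, 0.1]
gripper_width: 0.505
```

```bash
python3 - <<'E'
from h import *
st();p=wrist('w3');s=imaging.read_camera('scene')
cv2.imwrite('pics/s3.png',cv2.resize(s['image'][120:290,100:300],(700,595),interpolation=2)[...,::-1])
E
```

```text
t6.22 pos [ 0.4796 -0.1303  0.1536] yaw 7.75 z [ 6.e-04 -1.e-04 -1.e+00] F [ 0.5 -0.2  0.1] tq [-0.02 -0.04 -0.03] w 0.505
```

View pics/w3.png

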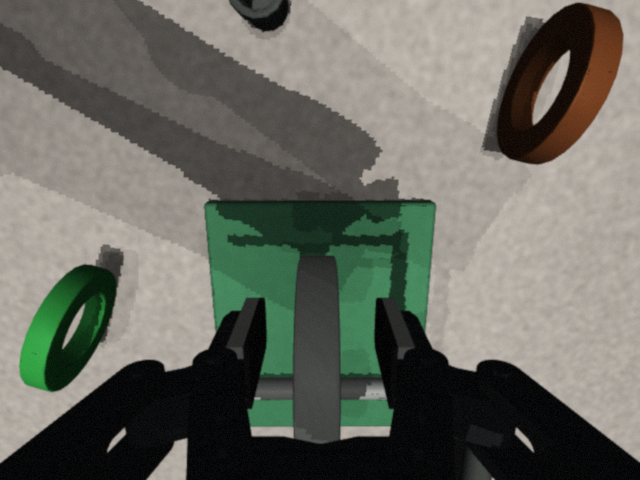

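View pics/s3.png

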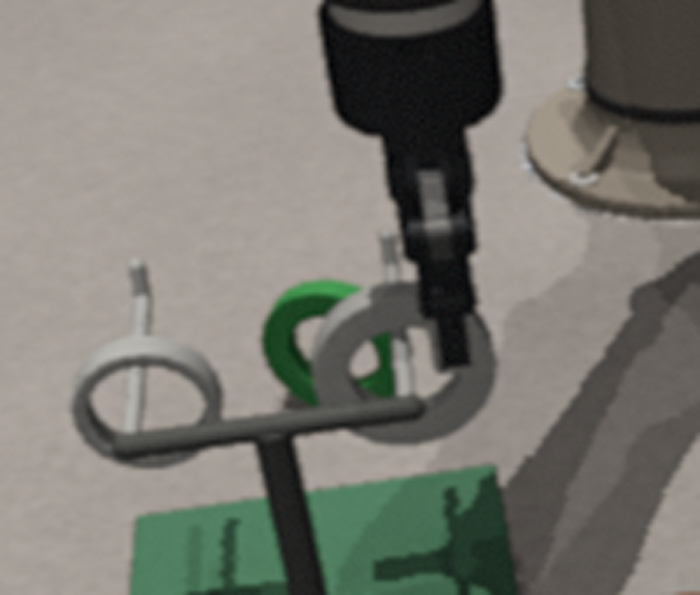

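The fingers straddle the large ring beside its arm: pads at about (250,330) and (390,330) in the wrist view, ring at about (317,340). I'll close the gripper.

Emit:
{"method": "apply_moves", "body": {"moves": "1 0 0 0 0 0 0;1 0 0 0 0 0 0;1 0 0 0 0 0 0;1 0 0 0 0 0 0;1 0 0 0 0 0 0;1 0 0 0 0 0 0;1 0 0 0 0 0 0;1 0 0 0 0 0 0", "force": 90}}

```text
t: 6.98
eef_pos: [0.4798, -0.1305, 0.1536]
tool_rot: [0.0, 0.998, 0.067, 0.001]
contact_force: [-1.0, 0.4, 6.2]
gripper_width: 0.078
```

Emit:
{"method": "apply_moves", "body": {"moves": "1 0 0 -0.05 0 0 0;1 0 0 -0.05 0 0 0;1 0 0 -0.05 0 0 0;1 0 0 -0.05 0 0 0;1 0 0 -0.05 0 0 0;1 0 0 0 0 0 0;1 0 0 0 0 0 0"}}

```text
t: 7.57
eef_pos: [0.4794, -0.1302, 0.1834]
tool_rot: [-0.0, 0.998, 0.067, 0.0]
contact_force: [0.4, 1.6, -2.7]
gripper_width: 0.074
```

```bash
python3 - <<'E'
from h import *
st();p=wrist('w4');s=imaging.read_camera('scene')
cv2.imwrite('pics/s4.png',cv2.resize(s['image'][120:290,100:300],(700,595),interpolation=2)[...,::-1])
E
```

```text
t7.57 pos [ 0.4794 -0.1302  0.1834] yaw 7.73 z [ 8.e-04  2.e-04 -1.e+00] F [ 0.4  1.6 -2.7] tq [ 0.06  0.05 -0.04] w 0.074
```

View pics/w4.png

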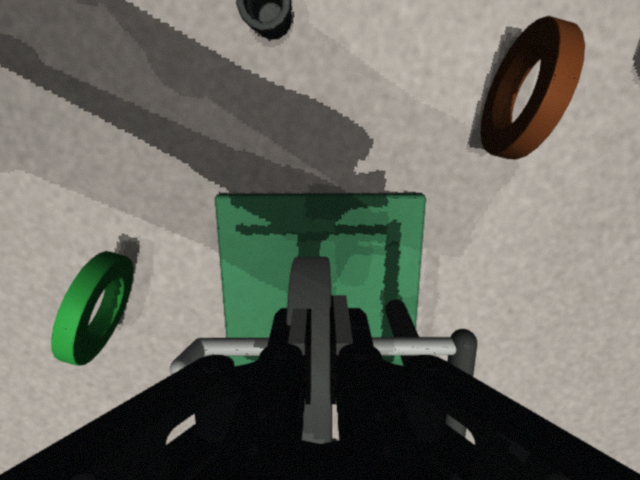

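View pics/s4.png

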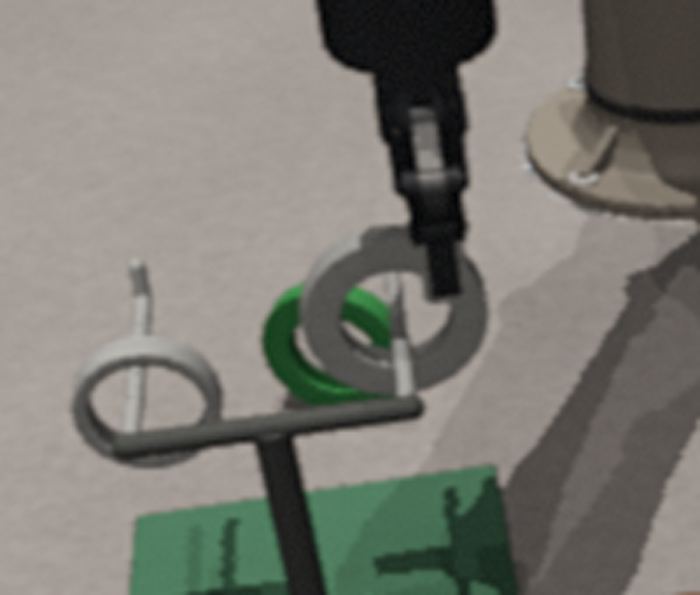

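Emit:
{"method": "apply_moves", "body": {"moves": "1 -0.06 0 0 0 0 0;1 -0.08 0 0 0 0 0;1 -0.08 0 0 0 0 0;1 -0.08 0 0 0 0 0;1 -0.08 0 0 0 0 0;1 -0.08 0 0 0 0 0;1 -0.08 0 0 0 0 0;1 -0.06 0 0 0 0 0;1 0 0 0 0 0 0;1 0 0 0 0 0 0"}}

```text
t: 8.5
eef_pos: [0.4078, -0.1399, 0.1832]
tool_rot: [-0.0, 0.998, 0.067, 0.0]
contact_force: [0.2, 0.5, -3.8]
gripper_width: 0.072
```

```bash
python3 - <<'E'
from h import *
o,_=st();print(o['q'].round(2));p=wrist('w5');s=imaging.read_camera('scene')
cv2.imwrite('pics/s5.png',cv2.resize(s['image'][120:290,100:300],(700,595),interpolation=2)[...,::-1])
E
```

```text
t8.50 pos [ 0.4078 -0.1399  0.1832] yaw 7.71 z [ 8.e-04  4.e-04 -1.e+00] F [ 0.2  0.5 -3.8] tq [ 0.11 -0.01  0.01] w 0.072
[-0.34  0.14  0.59  2.19 -0.1   0.84  0.44]
```

View pics/w5.png

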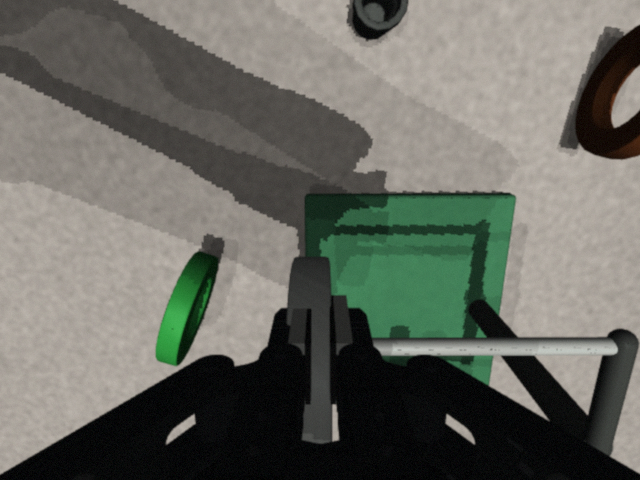

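View pics/s5.png

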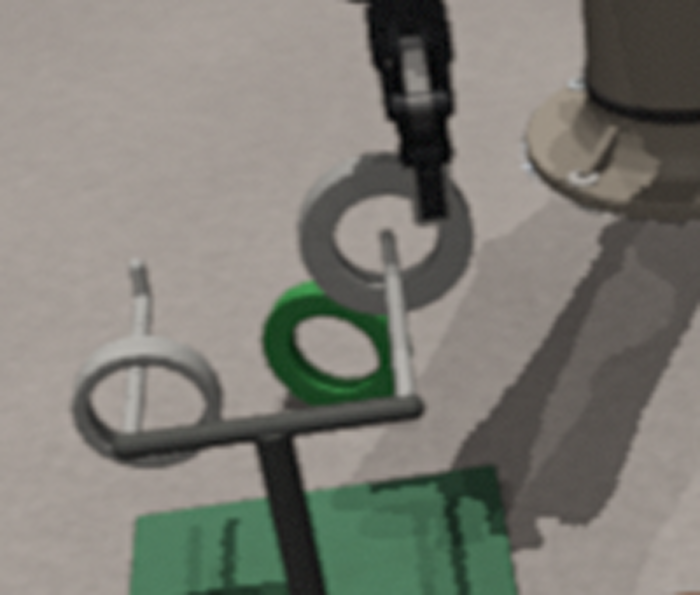

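Emit:
{"method": "apply_moves", "body": {"moves": "1 -0.07 0 0 0 0 0;1 0 0 -0.08 0 0 0;1 0 0 -0.12 0 0 0;1 0 0 -0.2 0 0 0;1 0 0 -0.2 0 0 0;1 0 0 -0.2 0 0 0;1 0 0 -0.2 0 0 0;1 0 0 0 0 0 0.99;1 0 0 0 0 0 0.99;1 0 0 0 0 0 0.99;1 0 0 0 0 0 0.99;1 0 0 0 0 0 0.99"}}

```text
t: 9.6
eef_pos: [0.3992, -0.1414, 0.3036]
tool_rot: [0.0, 0.994, -0.107, 0.0]
contact_force: [0.7, 0.5, -4.6]
gripper_width: 0.07
```

```bash
python3 - <<'E'
from h import *
o,M=st()
d=M.T@(np.array([.543,.2307,.22])-o['eef_pos']);print(d,d/.12)
E
```

```text
t9.60 pos [ 0.3992 -0.1414  0.3036] yaw -12.31 z [ 3.e-04 -0.e+00 -1.e+00] F [ 0.7  0.5 -4.6] tq [ 0.08 -0.02  0.01] w 0.07
[ 0.0611456  -0.39416272  0.08367225] [ 0.50954669 -3.28468933  0.69726871]
```

Emit:
{"method": "apply_moves", "body": {"moves": "1 0.02 -0.13 0 0 0 0;1 0.046 -0.28 0 0 0 0;1 0.046 -0.29 0 0 0 0;1 0.046 -0.3 0 0 0 0;1 0.046 -0.3 0 0 0 0;1 0.046 -0.3 0 0 0 0;1 0.046 -0.3 0 0 0 0;1 0.046 -0.3 0 0 0 0;1 0.046 -0.3 0 0 0 0;1 0.046 -0.3 0 0 0 0;1 0.046 -0.28 0 0 0 0;1 0.03 -0.2 0 0 0 0"}}

```text
t: 10.6
eef_pos: [0.542, 0.2347, 0.3033]
tool_rot: [-0.0, 0.995, -0.104, 0.0]
contact_force: [-0.2, 0.3, -3.3]
gripper_width: 0.073
```

Emit:
{"method": "apply_moves", "body": {"moves": "1 0 0 0.2 0 0 0;1 0 0 0.2 0 0 0;1 0 0 0.1 0 0 0;1 0 0 0 0 0 0;1 0 0 0 0 0 0"}}

```text
t: 11.02
eef_pos: [0.5416, 0.2305, 0.2433]
tool_rot: [0.0, 0.994, -0.106, -0.0]
contact_force: [0.2, 0.0, -4.0]
gripper_width: 0.077
```

```bash
python3 - <<'E'
from h import *
o,M=st()
p=wrist('w6');s=imaging.read_camera('scene');t=imaging.read_camera('top')
pickle.dump(s,open('s6.pkl','wb'));pickle.dump(t,open('t6.pkl','wb'))
cv2.imwrite('pics/s6.png',cv2.resize(s['image'][130:330,360:520],(480,600),interpolation=2)[...,::-1])
cv2.imwrite('pics/t6.png',cv2.resize(t['image'][170:310,120:280],(680,595),interpolation=2)[...,::-1])
E
```

```text
t11.02 pos [0.5416 0.2305 0.2433] yaw -12.12 z [-7.e-04 -8.e-04 -1.e+00] F [ 0.2  0.  -4. ] tq [ 0.11 -0.06  0.05] w 0.077
```

View pics/w6.png

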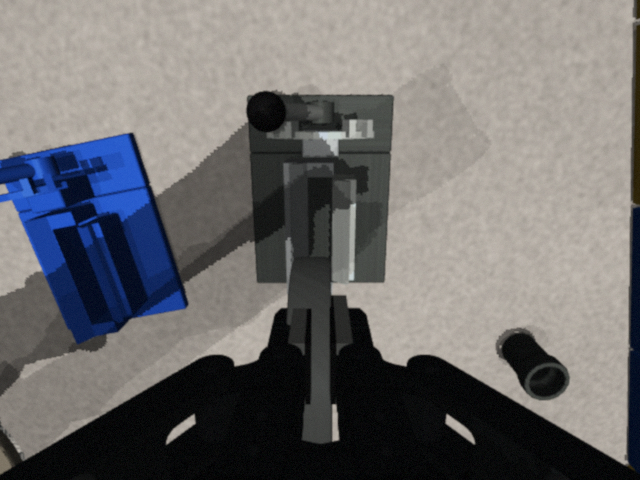

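View pics/s6.png

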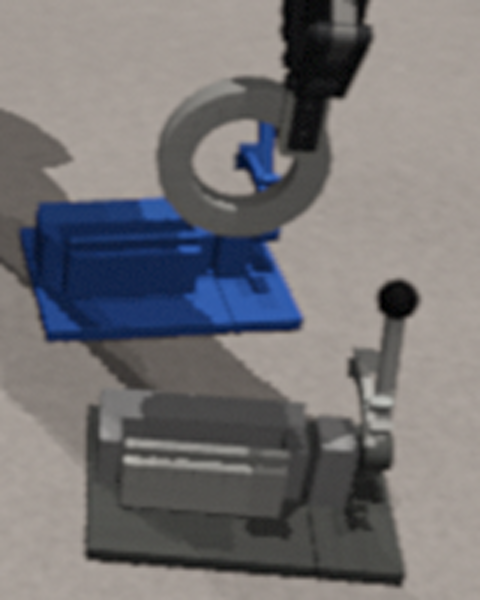

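View pics/t6.png

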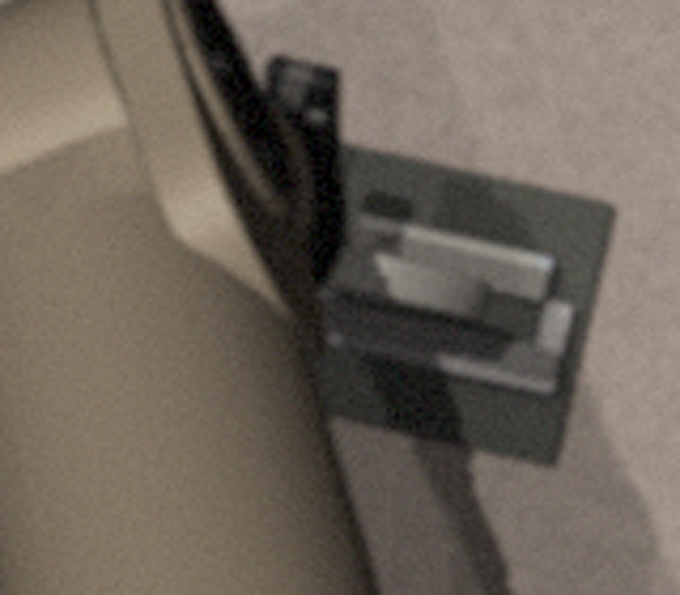

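```bash
cat > rf.py <<'E'
from ov import *
def ringpts(c,ax,up=None):
    ax=ax/np.linalg.norm(ax);b=np.cross(ax,[0,0,1.]);b/=np.linalg.norm(b);n=np.cross(b,ax)
    a=np.linspace(0,2*np.pi,120)[:,None]
    return [c+x*ax+r*(np.cos(a)*b+np.sin(a)*n) for r in(.044,.026) for x in(-.008,.008)]
def draw(p,pts,box,sc,cols=((0,0,255),(0,255,255),(0,0,255),(0,255,255))):
    im=cv2.resize(p['image'][box[1]:box[3],box[0]:box[2]],None,fx=sc,fy=sc,interpolation=2)[...,::-1].copy()
    for q,c in zip(pts,cols): cv2.polylines(im,[((proj(p,q)-[box[0],box[1]]+.5)*sc).astype(np.int32)],True,c,1)
    return im
E
python3 - <<'E'
from rf import *
w=pickle.load(open('w6.pkl','rb'));s=pickle.load(open('s6.pkl','rb'))
o,M=st()
c=o['eef_pos']+M@[0,.0247,.0096];print(c)
I=draw(w,ringpts(c,M[:,0]),(230,230,410,460),2.5);J=draw(s,ringpts(c,M[:,0]),(400,150,480,215),4.)
O=np.zeros((600,800,3),np.uint8);O[:575,:450]=I;O[:260,460:780]=J;cv2.imwrite('pics/ov6.png',O)
print(proj(w,[o['eef_pos']+M@np.array([0,y,0]) for y in(-.03,0,.03)]))
E
```

```text
t11.17 pos [0.5427 0.2311 0.2449] yaw -12.11 z [ 0.0026  0.0014 -1.    ] F [-0.3 -0.4 -3.4] tq [0.06 0.01 0.  ] w 0.076
[0.53753703 0.2069401  0.23527614]
[[322.40516318 244.62765417]
 [322.22965604 318.14653916]
 [322.0734782  383.56849189]]
```

View pics/ov6.png

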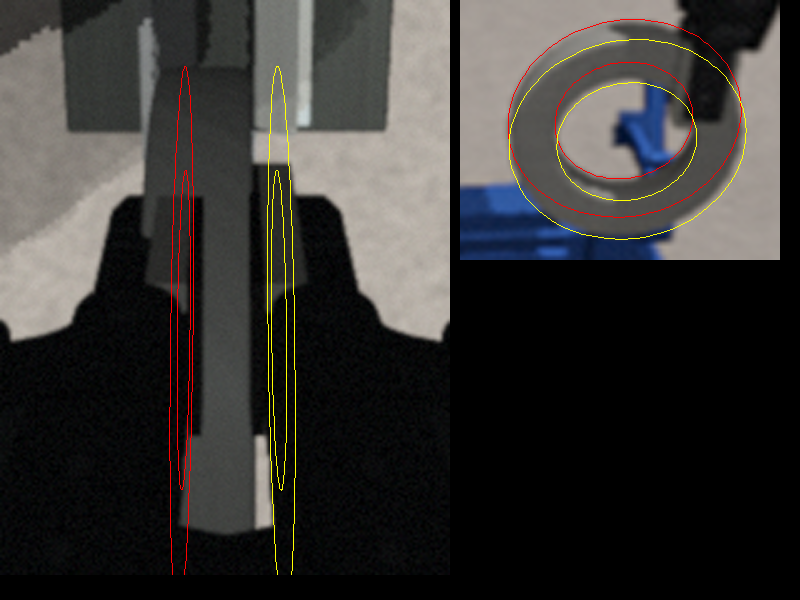

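```bash
python3 - <<'E'
from rf import *
w=pickle.load(open('w6.pkl','rb'))
im=w['image'][240:450,240:400].astype(float);im=np.clip((im/255)**.5*255,0,255).astype(np.uint8)
cv2.imwrite('pics/z6.png',cv2.resize(im,(457,600),interpolation=2)[...,::-1])
o,M=st()
E
```

```text
t11.17 pos [0.5427 0.2311 0.2449] yaw -12.11 z [ 0.0026  0.0014 -1.    ] F [-0.3 -0.4 -3.4] tq [0.06 0.01 0.  ] w 0.076
```

View pics/z6.png

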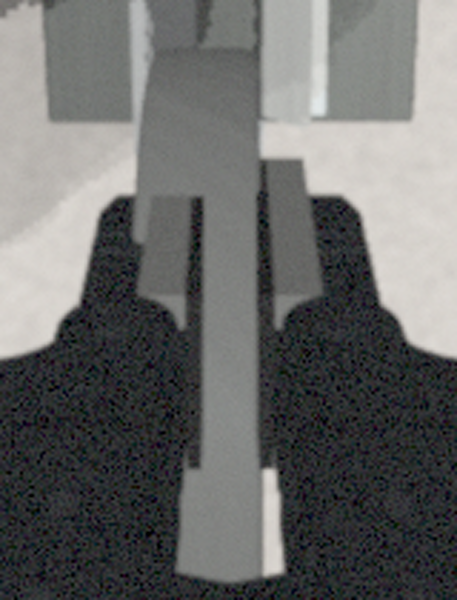

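```bash
python3 - <<'E'
from rf import *
s=imaging.read_camera('scene');t=imaging.read_camera('top')
for n,p,b in(('zs',s,(405,120,490,215)),('zt',t,(180,210,270,280))):
    im=p['image'][b[1]:b[3],b[0]:b[2]].astype(float);im=np.clip((im/255)**.5*255,0,255).astype(np.uint8)
    cv2.imwrite('pics/%s6.png'%n,cv2.resize(im,None,fx=6,fy=6,interpolation=2)[...,::-1])
o,M=st();print(o['contact_force'],o['torque'])
E
```

```text
t11.27 pos [0.5424 0.2311 0.2445] yaw -12.10 z [ 0.002   0.0013 -1.    ] F [-0.1 -0.8 -3.9] tq [ 0.07 -0.03 -0.01] w 0.072
[-0.13107412 -0.8209751  -3.87078269] [ 0.07064409 -0.03319893 -0.0070997 ]
```

View pics/zs6.png

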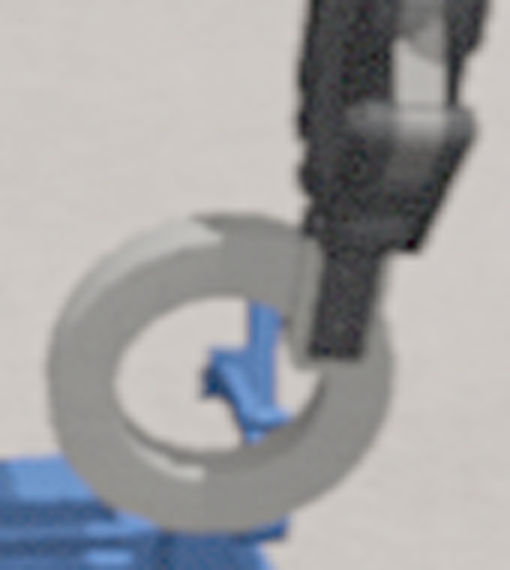

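View pics/zt6.png

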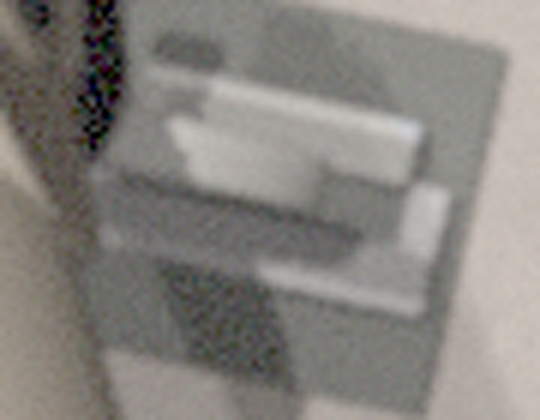

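```bash
cat > fit.py <<'E'
from rf import *
from scipy.optimize import minimize
def sil(p,c,ax,box,k=4):
    pts=[((proj(p,q)-[box[0],box[1]]+.5)*k).astype(np.float32) for q in ringpts(c,ax)]
    W,H=(box[2]-box[0])*k,(box[3]-box[1])*k
    m=np.zeros((H,W),np.uint8);cv2.fillPoly(m,[cv2.convexHull(np.vstack(pts[:2])).astype(np.int32)],1)
    a=np.zeros_like(m);b=np.zeros_like(m);cv2.fillPoly(a,[pts[2].astype(np.int32)],1);cv2.fillPoly(b,[pts[3].astype(np.int32)],1)
    m[(a&b)>0]=0
    return cv2.resize(m.astype(np.float32),(W//k,H//k),interpolation=cv2.INTER_AREA)
def axis(yaw,tilt): return np.array([np.cos(tilt)*np.cos(yaw),np.cos(tilt)*np.sin(yaw),np.sin(tilt)])
def fit(views,c0,yaw0,tilt0=0):
    # views: (p,box,obs mask float, valid)
    def f(v):
        e=0
        for p,b,m,va in views:
            s=sil(p,v[:3]/1000,axis(v[3]/50,v[4]/50),b);e+=(np.abs(s-m)*va).sum()/max(m.sum(),1)
        return e
    best=None
    for tl in(tilt0,tilt0+.2,tilt0-.2):
        x0=np.r_[np.array(c0)*1000,yaw0*50,tl*50]
        r=minimize(f,x0,method='Nelder-Mead',options=dict(initial_simplex=np.vstack([x0]+[x0+4*np.eye(5)[i] for i in range(5)]),maxiter=500,xatol=.05,fatol=1e-4))
        if best is None or r.fun<best.fun:best=r
    v=best.x;return v[:3]/1000,v[3]/50,v[4]/50,best.fun
E
python3 - <<'E'
from fit import *
o,M=st();w=wrist('w7');s=imaging.read_camera('scene')
V=[];
for p,b,n in((s,(395,140,490,225),'s'),(w,(250,235,390,450),'w')):
    R_=nets.outline_of(p,'ring_large');print(n,[(round(d['score'],2),np.round(d['rect']).tolist()) for d in R_])
    rr=[d for d in R_ if d['rect'][0]>b[0]-10 and d['rect'][2]<b[2]+10 and d['rect'][3]<b[3]+20 and d['rect'][1]>b[1]-10]
    if not rr: continue
    m=rr[0]['region'][b[1]:b[3],b[0]:b[2]].astype(np.float32);g=p['image'].max(2)[b[1]:b[3],b[0]:b[2]]
    dark=cv2.dilate(((g<60)&(m<.5)).astype(np.uint8),np.ones((5,5)))
    va=1-dark
    V.append((p,b,m,va));cv2.imwrite('pics/m_%s.png'%n,cv2.resize(np.hstack([m*255,va*255.]),None,fx=3 if n=='s' else 2,fy=3 if n=='s' else 2))
pickle.dump(V,open('V.pkl','wb'))
c0=o['eef_pos']+M@[0,.0247,.0096]
for vs in([V[0]],V):
    c,y,t,e=fit(vs,c0,np.radians(-12));print('tool c',(M.T@(c-o['eef_pos'])).round(4),'yaw',np.degrees(y),'tilt',np.degrees(t),e)
E
```

```text
t11.27 pos [0.5424 0.2311 0.2445] yaw -12.10 z [ 0.002   0.0013 -1.    ] F [-0.1 -0.8 -3.9] tq [ 0.07 -0.03 -0.01] w 0.072
s [(0.75, [414.0, 155.0, 470.0, 208.0]), (0.71, [175.0, 199.0, 214.0, 235.0]), (0.66, [274.0, 288.0, 328.0, 332.0])]
w [(0.94, [287.0, 260.0, 336.0, 444.0])]
tool c [-0.0045  0.0228  0.0113] yaw -9.935171150938416 tilt 2.0908035220065444 0.10613516718149185
tool c [-0.0044  0.023   0.0117] yaw -13.012314467423819 tilt -0.7836762972444016 0.12167929857969284[ WARN:0@8.122] global loadsave.cpp:1063 imwrite_ Unsupported depth image for selected encoder is fallbacked to CV_8U.
```

View pics/m_s.png

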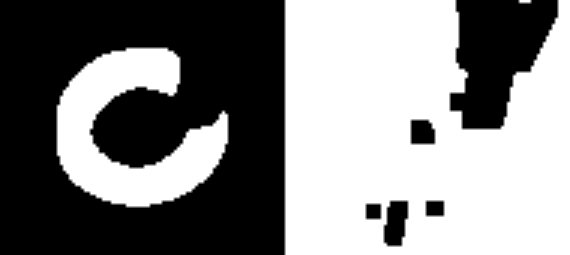

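```bash
ls pics
```

```text
cs_fix.png
ctop_fix.png
ctop_ring.png
cw_fix.png
m_s.png
m_w.png
ov2.png
ov3.png
ov4.png
ov6.png
ov_ts.png
ov_w.png
s3.png
s4.png
s5.png
s6.png
scene0.png
t6.png
top0.png
w1.png
w2.png
w3.png
w4.png
w5.png
w6.png
w7.png
z6.png
zs6.png
zt6.png
```

```bash
python3 - <<'E'
from fit import *
w=pickle.load(open('w7.pkl','rb'))
for g in [1]:
    w['image']=np.clip((w['image']/255.)**.5*255,0,255).astype(np.uint8)
a=ov(w,.5378,.2065,np.radians(-12.1),(240,80,400,290),2.8)
b=cv2.resize(w['image'][80:290,240:400],None,fx=2.4,fy=2.4,interpolation=2)[...,::-1]
O=np.zeros((600,860,3),np.uint8);O[:588,:448]=a;O[:504,450:834]=b;cv2.imwrite('pics/ov7.png',O[:,:800])
E
```

```text
(no output)
```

View pics/ov7.png

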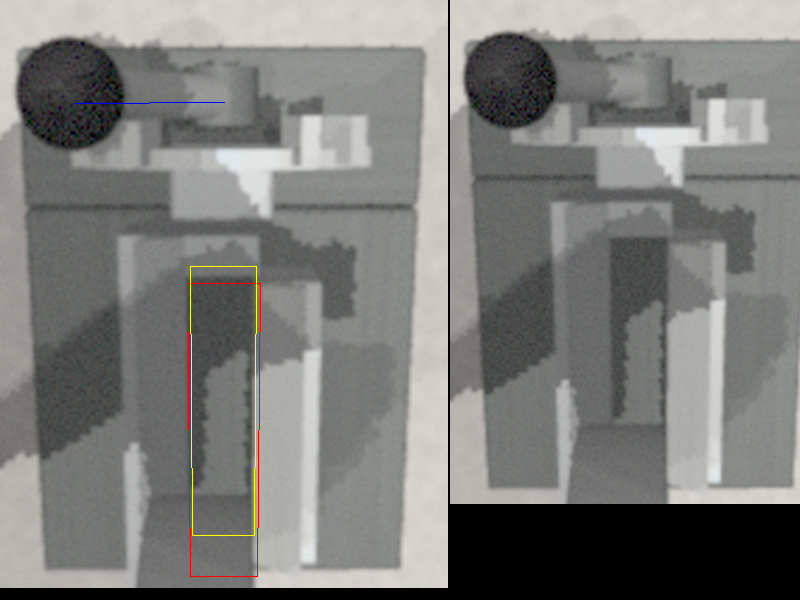

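Emit:
{"method": "apply_moves", "body": {"moves": "1 0.04 0.01 0 0 0 0;1 0 0 0.15 0 0 0;1 0 0 0.2 0 0 0;1 0 0 0.2 0 0 0;1 0 0 0.2 0 0 0;1 0 0 0.12 0 0 0;1 0 0 0 0 0 0;1 0 0 0 0 0 0;1 0 0 0 0 0 0"}}

```text
t: 12.22
eef_pos: [0.5472, 0.2291, 0.1398]
tool_rot: [-0.0, 0.994, -0.105, 0.001]
contact_force: [0.4, -0.6, -3.4]
gripper_width: 0.076
```

```bash
python3 - <<'E'
from fit import *
o,M=st();w=wrist('w8');s=imaging.read_camera('scene')
c=o['eef_pos']+M@[-.0045,.023,.0115];print(c)
w['image']=np.clip((w['image']/255.)**.5*255,0,255).astype(np.uint8)
s['image']=np.clip((s['image']/255.)**.6*255,0,255).astype(np.uint8)
a=ov(w,.5377,.2072,np.radians(-12.1),(210,100,430,460),1.6)
for q in ringpts(c,M[:,0]): cv2.polylines(a,[((proj(w,q)-[210,100]+.5)*1.6).astype(np.int32)],True,(0,255,0),1)
b=ov(s,.5377,.2072,np.radians(-12.1),(380,160,500,330),3.5)
for q in ringpts(c,M[:,0]): cv2.polylines(b,[((proj(s,q)-[380,160]+.5)*3.5).astype(np.int32)],True,(0,255,0),1)
O=np.zeros((600,800,3),np.uint8);O[:576,:352]=a;O[:595,360:780]=b;cv2.imwrite('pics/ov8.png',O)
E
```

```text
t12.22 pos [0.5472 0.2291 0.1398] yaw -12.09 z [ 1.8e-03  8.0e-04 -1.0e+00] F [ 0.4 -0.6 -3.4] tq [ 0.11 -0.11  0.  ] w 0.076
[0.53804914 0.20751972 0.12831317]
```

View pics/ov8.png

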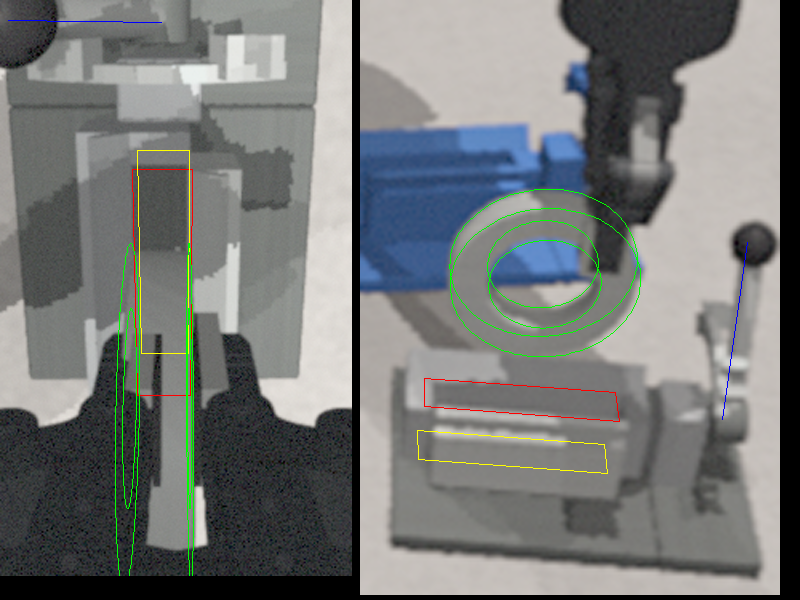

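Emit:
{"method": "apply_moves", "body": {"moves": "1 -0.003 0 0.06 0 0 0;1 0 0 0.06 0 0 0;1 0 0 0.06 0 0 0;1 0 0 0.06 0 0 0;1 0 0 0.05 0 0 0;1 0 0 0.05 0 0 0;1 0 0 0.04 0 0 0;1 0 0 0 0 0 0;1 0 0 0 0 0 0"}}

```text
t: 13.07
eef_pos: [0.5457, 0.2288, 0.0927]
tool_rot: [0.0, 0.994, -0.105, -0.0]
contact_force: [-0.1, -0.3, -3.8]
gripper_width: 0.072
```

```bash
cat > look.py <<'E'
from fit import *
import sys
n=sys.argv[1]
o,M=st();w=wrist('w'+n);s=imaging.read_camera('scene')
c=o['eef_pos']+M@[-.0045,.023,.0115];print(c)
w['image']=np.clip((w['image']/255.)**.5*255,0,255).astype(np.uint8)
s['image']=np.clip((s['image']/255.)**.6*255,0,255).astype(np.uint8)
a=cv2.resize(w['image'][100:460,210:430],None,fx=1.6,fy=1.6,interpolation=2)[...,::-1].copy()
b=cv2.resize(s['image'][160:330,380:500],None,fx=3.5,fy=3.5,interpolation=2)[...,::-1].copy()
for q in ringpts(c,M[:,0]): cv2.polylines(b,[((proj(s,q)-[380,160]+.5)*3.5).astype(np.int32)],True,(0,255,0),1)
O=np.zeros((600,800,3),np.uint8);O[:576,:352]=a;O[:595,360:780]=b;cv2.imwrite('pics/lk%s.png'%n,O)
E
python3 look.py 9
```

```text
t13.07 pos [0.5457 0.2288 0.0927] yaw -12.08 z [-5.e-04 -3.e-04 -1.e+00] F [-0.1 -0.3 -3.8] tq [ 0.07 -0.04 -0.02] w 0.072
[0.53645648 0.20728174 0.0812237 ]
```

View pics/lk9.png

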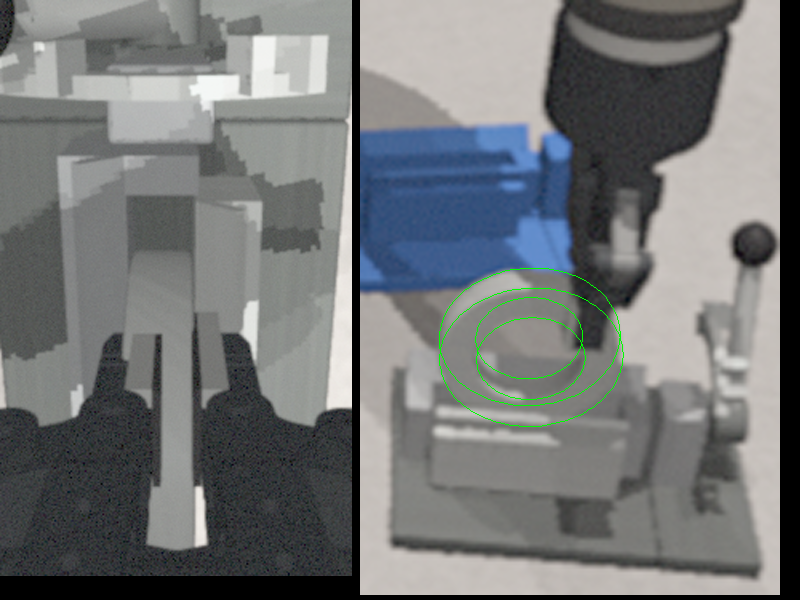

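Emit:
{"method": "apply_moves", "body": {"moves": "1 0.008 0 0.04 0 0 0;1 0 0 0.04 0 0 0;1 0 0 0.04 0 0 0;1 0 0 0.03 0 0 0;1 0 0 0.02 0 0 0;1 0 0 0 0 0 0;1 0 0 0 0 0 0"}}

```text
t: 13.75
eef_pos: [0.5467, 0.2286, 0.0724]
tool_rot: [0.0, 0.994, -0.105, -0.0]
contact_force: [0.1, -0.6, -3.9]
gripper_width: 0.074
```

Emit:
{"method": "apply_moves", "body": {"moves": "1 0 0 0.01 0 0 0;1 0 0 0.01 0 0 0;1 0 0 0 0 0 0"}}

```text
t: 14.0
eef_pos: [0.5467, 0.2287, 0.0702]
tool_rot: [-0.0, 0.994, -0.105, -0.0]
contact_force: [-0.1, -0.3, -3.6]
gripper_width: 0.072
```

```bash
python3 look.py 10
```

```text
t14.00 pos [0.5467 0.2287 0.0702] yaw -12.07 z [-1.e-04  0.e+00 -1.e+00] F [-0.1 -0.3 -3.6] tq [ 0.09  0.03 -0.02] w 0.072
[0.53747157 0.20717947 0.05867514]
```

View pics/lk10.png

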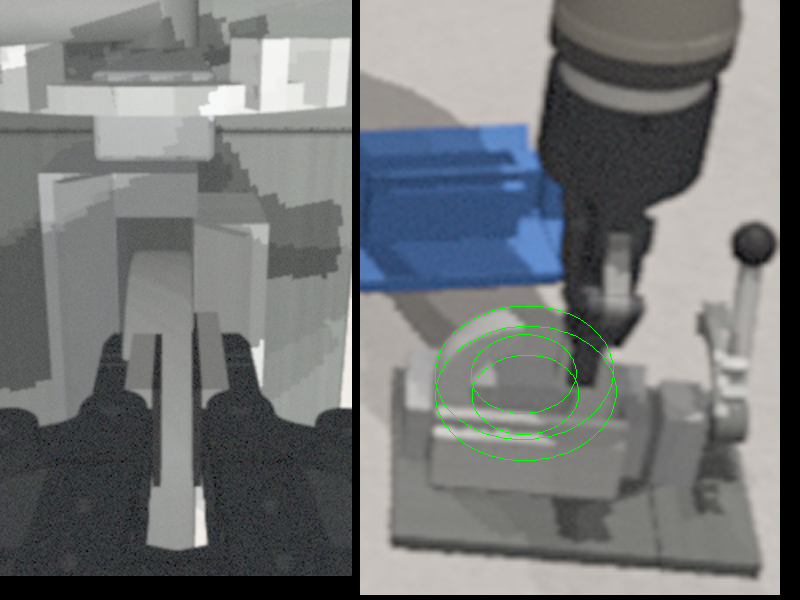

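Emit:
{"method": "apply_moves", "body": {"moves": "1 0 0 0.01 0 0 0;1 0 0 0.01 0 0 0;1 0 0 0 0 0 0"}}

```text
t: 14.35
eef_pos: [0.5466, 0.2286, 0.0676]
tool_rot: [0.0, 0.994, -0.105, -0.0]
contact_force: [0.0, -0.3, -3.9]
gripper_width: 0.072
```

Emit:
{"method": "apply_moves", "body": {"moves": "1 0 0 0.008 0 0 0;1 0 0 0 0 0 0"}}

```text
t: 14.52
eef_pos: [0.5466, 0.2287, 0.0667]
tool_rot: [0.0, 0.994, -0.105, -0.0]
contact_force: [-0.9, -0.7, -4.5]
gripper_width: 0.07
```

Emit:
{"method": "apply_moves", "body": {"moves": "1 0 0 0.008 0 0 0;1 0 0 0 0 0 0"}}

```text
t: 14.68
eef_pos: [0.5467, 0.2287, 0.0658]
tool_rot: [0.0, 0.994, -0.105, -0.0]
contact_force: [-0.9, 0.4, -3.3]
gripper_width: 0.076
```

Emit:
{"method": "apply_moves", "body": {"moves": "1 0 0 0.008 0 0 0;1 0 0 0 0 0 0"}}

```text
t: 14.85
eef_pos: [0.5469, 0.2288, 0.0653]
tool_rot: [-0.0, 0.994, -0.105, 0.0]
contact_force: [-1.5, 0.8, -0.3]
gripper_width: 0.076
```

Emit:
{"method": "apply_moves", "body": {"moves": "1 0 0 0.008 0 0 0;1 0 0 0 0 0 0"}}

```text
t: 15.02
eef_pos: [0.5473, 0.229, 0.0652]
tool_rot: [-0.0, 0.994, -0.105, 0.0]
contact_force: [-2.4, -0.9, 6.6]
gripper_width: 0.075
```

The wrist force rose from about -4 N to +6.6 N at TCP z = 0.065, which puts the ring on the pocket floor. I'll release it.

Emit:
{"method": "apply_moves", "body": {"moves": "0.5 0 0 0 0 0 0;0.2 0 0 0 0 0 0;0 0 0 0 0 0 0;0 0 0 0 0 0 0;0 0 0 0 0 0 0"}}

```text
t: 15.43
eef_pos: [0.5468, 0.2287, 0.064]
tool_rot: [-0.0, 0.994, -0.105, 0.0]
contact_force: [0.9, -0.4, -0.9]
gripper_width: 0.498
```

```bash
python3 look.py 11
```

```text
t15.43 pos [0.5468 0.2287 0.064 ] yaw -12.08 z [ 1.e-04  0.e+00 -1.e+00] F [ 0.9 -0.4 -0.9] tq [ 0.01  0.   -0.06] w 0.498
[0.53761061 0.2071843  0.052482  ]
```

View pics/lk11.png

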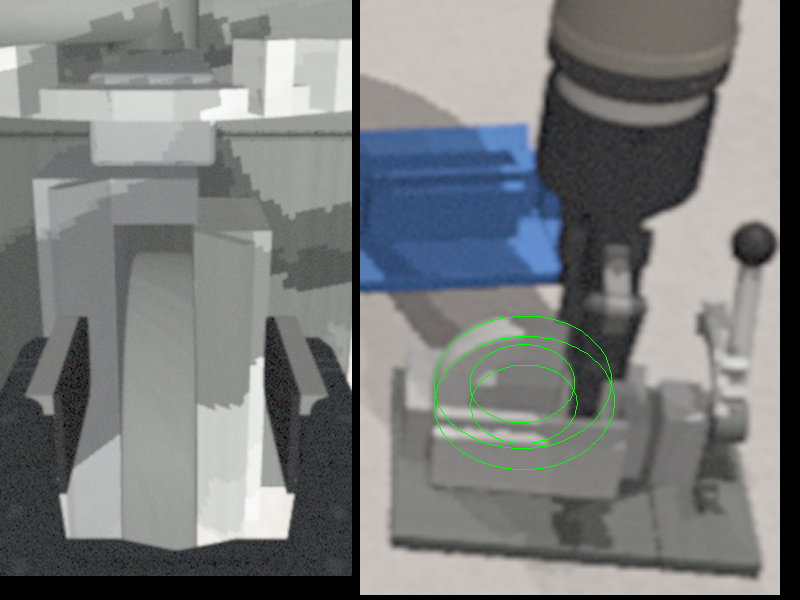

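Emit:
{"method": "apply_moves", "body": {"moves": "0 0 0 -0.05 0 0 0;0 0 0 -0.1 0 0 0;0 0 0 -0.2 0 0 0;0 0 0 -0.25 0 0 0;0 0 0 -0.25 0 0 0;0 0 0 -0.25 0 0 0;0 0 0 -0.25 0 0 0;0 0 0 -0.25 0 0 0;1 0 0 0 0 0 0;1 0 0 0 0 0 0"}}

```text
t: 16.37
eef_pos: [0.5479, 0.2291, 0.2593]
tool_rot: [-0.002, 0.994, -0.105, 0.002]
contact_force: [0.7, -0.5, -1.0]
gripper_width: 0.225
```

```bash
python3 - <<'E'
from fit import *
o,M=st();w=wrist('w12');s=imaging.read_camera('scene')
R_=nets.outline_of(s,'ring_large');print([(round(d['score'],2),np.round(d['rect']).tolist()) for d in R_])
c=np.array([.5377,.2072,.056])
w['image']=np.clip((w['image']/255.)**.6*255,0,255).astype(np.uint8)
a=ov(w,.5377,.2072,np.radians(-12.1),(220,90,420,390),1.9)
b=cv2.resize(s['image'][200:330,380:505],None,fx=3.4,fy=3.4,interpolation=2)[...,::-1].copy()
for q in ringpts(c,M[:,0]):
    cv2.polylines(a,[((proj(w,q)-[220,90]+.5)*1.9).astype(np.int32)],True,(0,255,0),1)
    cv2.polylines(b,[((proj(s,q)-[380,200]+.5)*3.4).astype(np.int32)],True,(0,255,0),1)
O=np.zeros((600,800,3),np.uint8);O[:570,:380]=a;h,ww=b.shape[:2];O[:h,375:375+ww]=b[:,:425];cv2.imwrite('pics/lk12.png',O)
cv2.imwrite('pics/s12.png',cv2.resize(s['image'][200:330,380:505],None,fx=4.6,fy=4.6,interpolation=2)[...,::-1])
E
```

```text
t16.37 pos [0.5479 0.2291 0.2593] yaw -12.09 z [ 0.0047  0.0029 -1.    ] F [ 0.7 -0.5 -1. ] tq [0.01 0.02 0.  ] w 0.225
[(0.87, [174.0, 201.0, 212.0, 237.0]), (0.7, [402.0, 249.0, 449.0, 280.0]), (0.56, [272.0, 290.0, 328.0, 331.0])]
```

View pics/lk12.png

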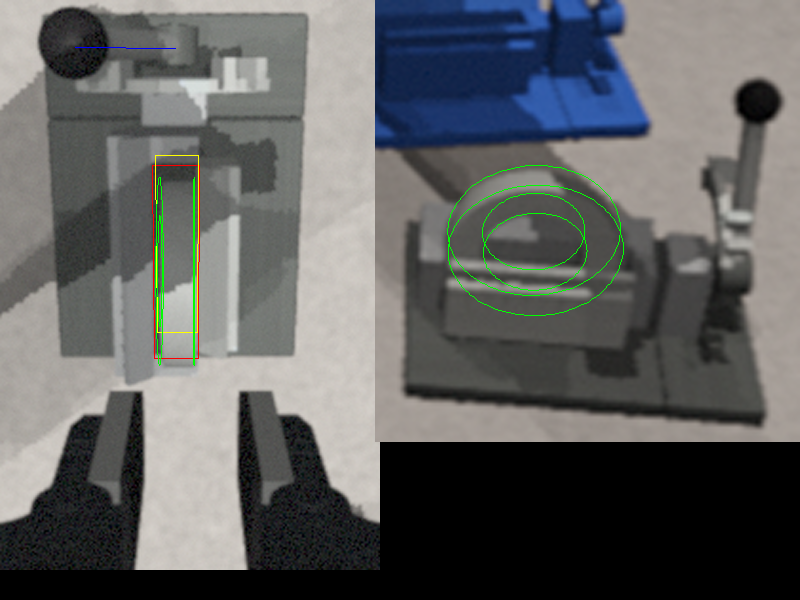

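View pics/s12.png

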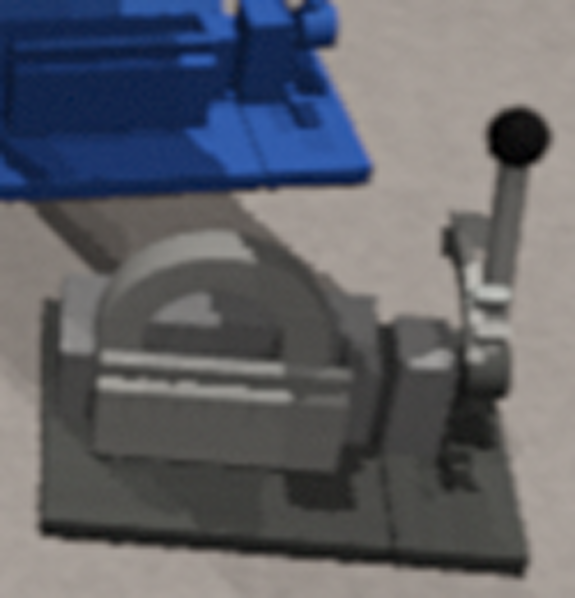

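Emit:
{"method": "apply_moves", "body": {"moves": "1 -0.188 -0.164 0 0 0 0;1 -0.188 -0.164 0 0 0 0;1 -0.188 -0.164 0 0 0 0;1 -0.188 -0.164 0 0 0 0;1 0 0 0.1 0 0 0;1 0 0 0.2 0 0 0;1 0 0 0.2 0 0 0;1 0 0 0.2 0 0 0;1 0 0 0.2 0 0 0;1 0 0 0.1 0 0 0;1 0 0 0 0 0 0;1 0 0 0 0 0 0"}}

```text
t: 17.52
eef_pos: [0.4747, 0.3241, 0.1355]
tool_rot: [0.001, 0.994, -0.105, -0.001]
contact_force: [0.1, -0.2, 0.1]
gripper_width: -0.002
```

```bash
cat > fr.py <<'E'
from h import *
def fr():
    o,M=st();d=o['eef_pos'][:2]-[.5377,.2072];a=np.radians(-12.1);print('fix xy',round(d[0]*np.cos(a)+d[1]*np.sin(a),4),round(-d[0]*np.sin(a)+d[1]*np.cos(a),4),'z',o['eef_pos'][2].round(4))
E
python3 - <<'E'
from fr import *
fr();w=wrist('w13');s=imaging.read_camera('scene')
cv2.imwrite('pics/s13.png',cv2.resize(s['image'][150:330,380:540],None,fx=3.3,fy=3.3,interpolation=2)[...,::-1])
E
```

```text
t17.52 pos [0.4747 0.3241 0.1355] yaw -12.09 z [-0.0014 -0.0014 -1.    ] F [ 0.1 -0.2  0.1] tq [ 0.02 -0.01  0.03] w -0.002
fix xy -0.0861 0.1011 z 0.1355
```

View pics/w13.png

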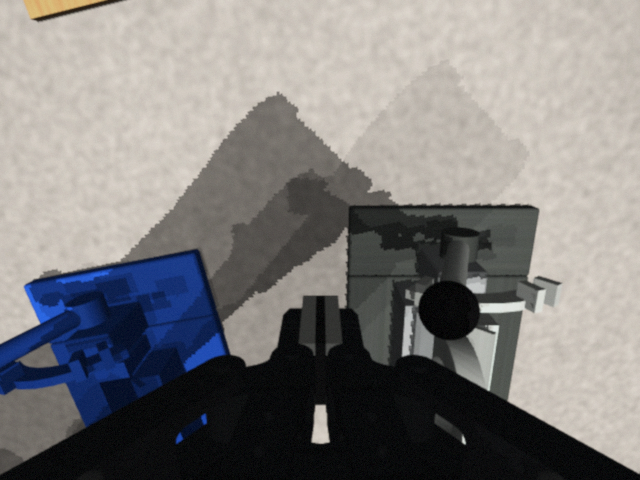

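View pics/s13.png

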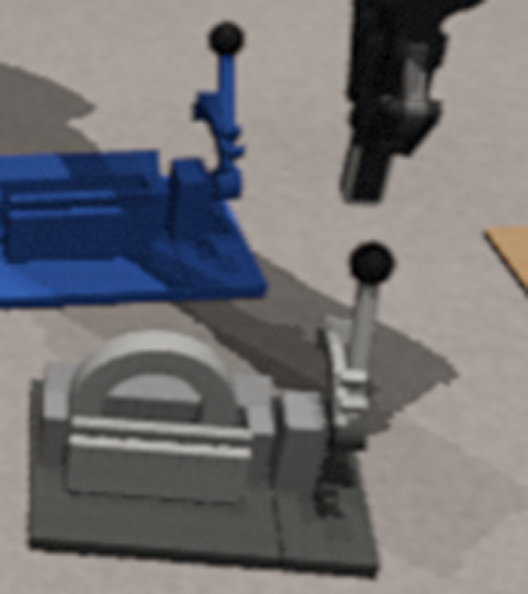

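Emit:
{"method": "apply_moves", "body": {"moves": "1 0 0 0.1 0 0 0;1 0 0 0.07 0 0 0;1 0.06 0 0 0 0 0;1 0.06 0 0 0 0 0;1 0.06 0 0 0 0 0;1 0.06 0 0 0 0 0;1 0.06 0 0 0 0 0;1 0 0 0 0 0 0"}}

```text
t: 18.28
eef_pos: [0.5119, 0.3171, 0.1162]
tool_rot: [-0.001, 0.994, -0.106, 0.001]
contact_force: [-0.9, 0.9, 0.1]
gripper_width: -0.0
```

```bash
python3 - <<'E'
from fr import *
fr();w=wrist('w14')
E
```

```text
t18.28 pos [0.5119 0.3171 0.1162] yaw -12.14 z [ 0.0013  0.001  -1.    ] F [-0.9  0.9  0.1] tq [ 0.08  0.11 -0.03] w -0.0
fix xy -0.0483 0.102 z 0.1162
```

View pics/w14.png

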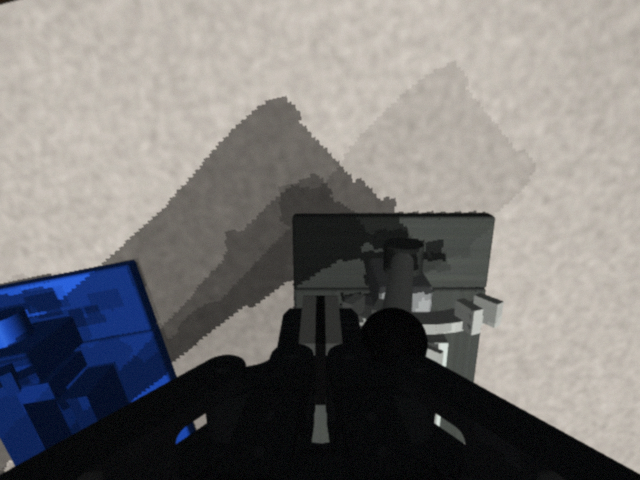

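Emit:
{"method": "apply_moves", "body": {"moves": "1 0.06 0 0 0 0 0;1 0.06 0 0 0 0 0;1 0.06 0 0 0 0 0;1 0.06 0 0 0 0 0;1 0 0 0 0 0 0"}}

```text
t: 18.75
eef_pos: [0.5406, 0.3104, 0.1158]
tool_rot: [-0.0, 0.994, -0.106, 0.001]
contact_force: [-0.5, 0.4, -0.7]
gripper_width: 0.004
```

Emit:
{"method": "apply_moves", "body": {"moves": "1 0.06 0 0 0 0 0;1 0.06 0 0 0 0 0;1 0.05 0 0 0 0 0;1 0 0 0 0 0 0"}}

```text
t: 19.08
eef_pos: [0.5594, 0.3058, 0.1151]
tool_rot: [0.0, 0.994, -0.106, 0.0]
contact_force: [-0.1, -0.4, -0.6]
gripper_width: 0.0
```

```bash
python3 - <<'E'
from fr import *
fr();w=wrist('w15');s=imaging.read_camera('scene')
print([(round(d['score'],2),np.round(d['location'],1).tolist()) for d in nets.spot_point(s,'lever_tip')])
cv2.imwrite('pics/s15.png',cv2.resize(s['image'][150:330,380:540],None,fx=3.3,fy=3.3,interpolation=2)[...,::-1])
E
```

```text
t19.08 pos [0.5594 0.3058 0.1151] yaw -12.15 z [ 2.e-04 -7.e-04 -1.e+00] F [-0.1 -0.4 -0.6] tq [0.04 0.1  0.02] w 0.0
fix xy 0.0006 0.101 z 0.1151
[(0.64, [497.6, 249.5]), (0.6, [447.9, 161.6])]
```

View pics/s15.png

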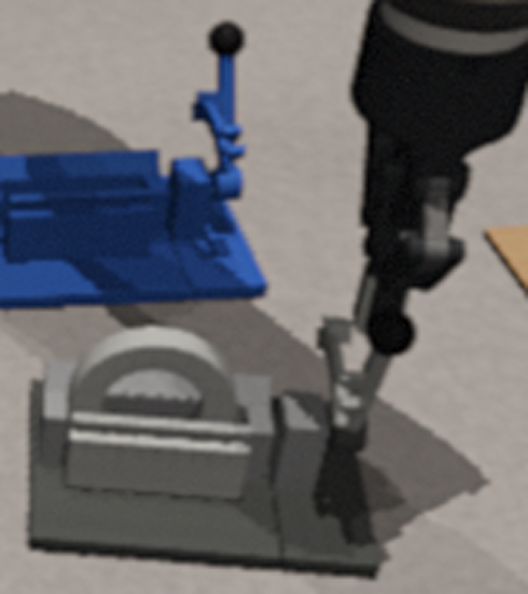

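Emit:
{"method": "apply_moves", "body": {"moves": "1 0.05 0 0 0 0 0;1 0.05 0 0 0 0 0;1 0 0 0 0 0 0"}}

```text
t: 19.48
eef_pos: [0.5705, 0.3038, 0.1152]
tool_rot: [0.0, 0.994, -0.105, -0.0]
contact_force: [-1.9, -0.1, -1.8]
gripper_width: -0.003
```

Emit:
{"method": "apply_moves", "body": {"moves": "1 0.03 0 0 0 0 0;1 0 0 0 0 0 0;1 0 0 0 0 0 0"}}

```text
t: 19.73
eef_pos: [0.5736, 0.3033, 0.1155]
tool_rot: [0.0, 0.994, -0.105, -0.0]
contact_force: [-2.3, -0.4, -2.1]
gripper_width: -0.003
```

Emit:
{"method": "apply_moves", "body": {"moves": "1 0.02 0 0 0 0 0;1 0 0 0 0 0 0;1 0 0 0 0 0 0"}}

```text
t: 19.98
eef_pos: [0.576, 0.303, 0.1157]
tool_rot: [-0.0, 0.994, -0.105, 0.0]
contact_force: [-3.0, -0.4, -2.4]
gripper_width: 0.002
```

Emit:
{"method": "apply_moves", "body": {"moves": "1 0.03 0 0 0 0 0;1 0 0 0 0 0 0;1 0 0 0 0 0 0"}}

```text
t: 20.23
eef_pos: [0.577, 0.3029, 0.1154]
tool_rot: [0.0, 0.995, -0.105, -0.002]
contact_force: [-10.0, 0.7, 2.7]
gripper_width: 0.004
```

Emit:
{"method": "apply_moves", "body": {"moves": "1 0.03 0 0 0 0 0;1 0 0 0 0 0 0;1 0 0 0 0 0 0"}}

```text
t: 20.48
eef_pos: [0.5774, 0.3029, 0.1152]
tool_rot: [0.001, 0.995, -0.104, -0.005]
contact_force: [-18.5, 0.8, 7.8]
gripper_width: 0.002
```

```bash
python3 - <<'E'
from fr import *
fr();w=wrist('w16');s=imaging.read_camera('scene');t=imaging.read_camera('top')
cv2.imwrite('pics/s16.png',cv2.resize(s['image'][150:330,380:540],None,fx=3.3,fy=3.3,interpolation=2)[...,::-1])
E
```

```text
t20.48 pos [0.5774 0.3029 0.1152] yaw -11.94 z [-1.030e-02 -4.000e-04 -9.999e-01] F [-18.5   0.8   7.8] tq [ 0.06  3.87 -0.07] w 0.002
fix xy 0.0188 0.1019 z 0.1152
```

View pics/s16.png

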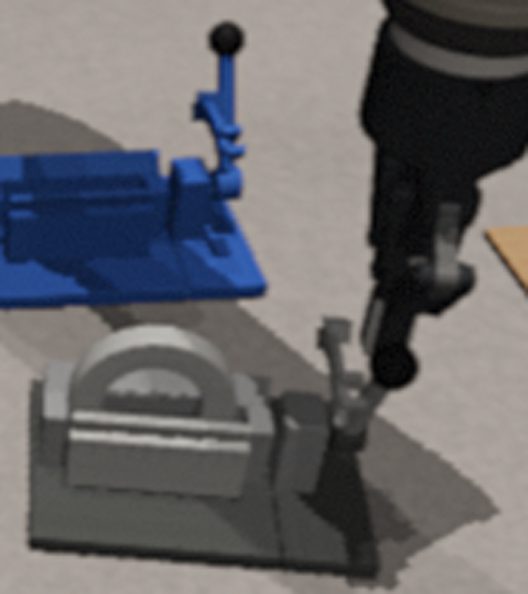

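View pics/w16.png

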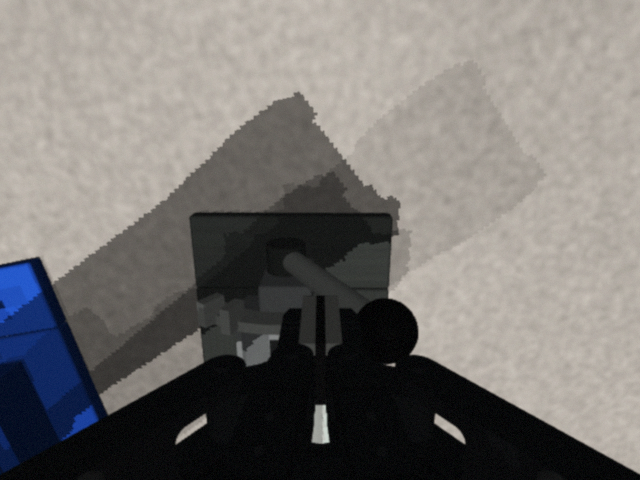

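Emit:
{"method": "apply_moves", "body": {"moves": "1 0.03 0 0 0 0 0;1 0 0 0 0 0 0"}}

```text
t: 20.8
eef_pos: [0.5778, 0.3028, 0.1151]
tool_rot: [0.001, 0.995, -0.103, -0.008]
contact_force: [-28.6, 0.6, 15.3]
gripper_width: -0.002
```

Emit:
{"method": "apply_moves", "body": {"moves": "1 -0.1 0 0 0 0 0;1 -0.15 0 0 0 0 0;1 -0.2 0 0 0 0 0;1 -0.2 0 0 0 0 0;1 0 0 -0.2 0 0 0;1 0 0 -0.2 0 0 0;1 0 0 -0.2 0 0 0;1 0 0 -0.2 0 0 0;1 0 0 0 0 0 0;1 0 0 0 0 0 0"}}

```text
t: 21.63
eef_pos: [0.5125, 0.3175, 0.2141]
tool_rot: [-0.002, 0.994, -0.106, 0.003]
contact_force: [0.3, -0.3, -1.1]
gripper_width: 0.003
```

```bash
python3 - <<'E'
from fr import *
fr();w=wrist('w17');s=imaging.read_camera('scene');t=imaging.read_camera('top')
pickle.dump((s,t),open('st17.pkl','wb'))
for n,p in(('w',w),('s',s),('t',t)): print(n,[(round(d['score'],2),np.round(d['location'],1).tolist()) for d in nets.spot_point(p,'lever_tip')])
cv2.imwrite('pics/s17.png',cv2.resize(s['image'][150:330,380:540],None,fx=3.3,fy=3.3,interpolation=2)[...,::-1])
cv2.imwrite('pics/t17.png',cv2.resize(t['image'][170:310,120:280],None,fx=4,fy=4,interpolation=2)[...,::-1])
E
```

```text
t21.63 pos [0.5125 0.3175 0.2141] yaw -12.13 z [ 0.0055  0.0033 -1.    ] F [ 0.3 -0.3 -1.1] tq [ 0.03  0.01 -0.01] w 0.003
fix xy -0.0478 0.1026 z 0.2141
w [(0.6, [466.7, 250.8])]
s [(0.74, [448.5, 163.9]), (0.55, [501.5, 258.5])]
t [(0.83, [174.0, 202.7])]
```

View pics/s17.png

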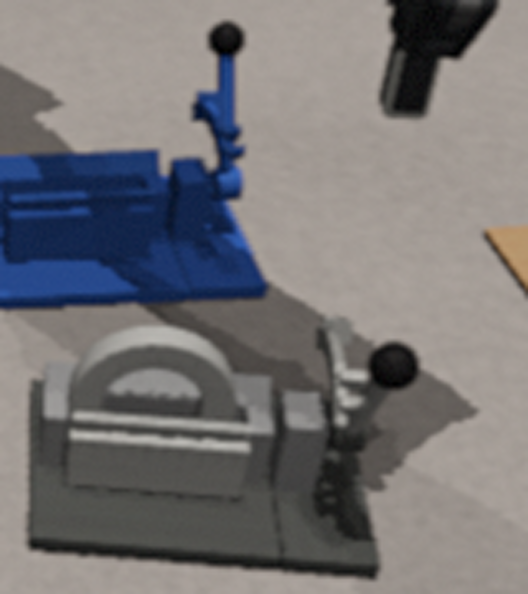

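View pics/w17.png

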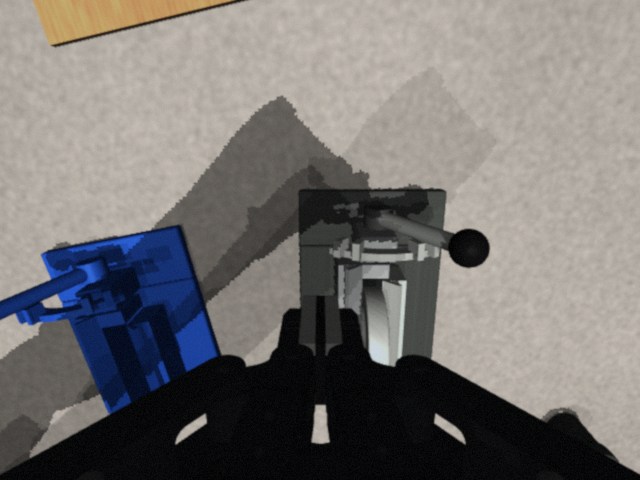

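View pics/t17.png

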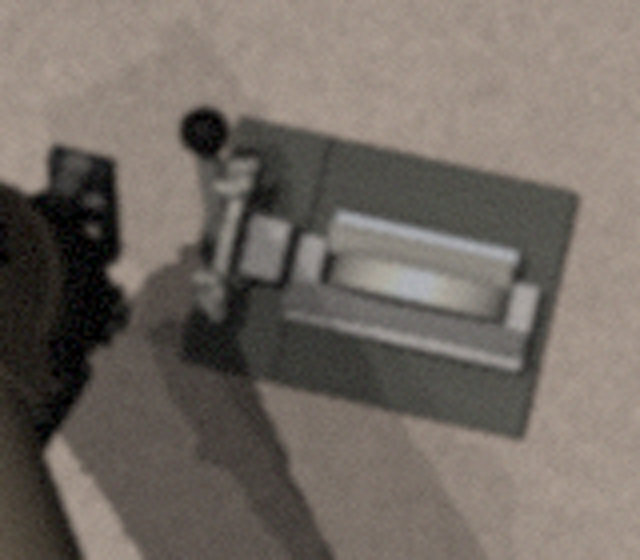

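```bash
python3 - <<'E'
from fr import *
s,t=pickle.load(open('st17.pkl','rb'));w=pickle.load(open('w17.pkl','rb'))
a=np.radians(-12.1)
for L in([(s,(499.1,260.9)),(t,(171.2,202.8)),(w,(468.5,248))],[(s,(499.1,260.9)),(t,(171.2,202.8))],[(t,(171.2,202.8)),(w,(468.5,248))]):
    X=tri(L);d=X[:2]-[.5377,.2072];fx=d[0]*np.cos(a)+d[1]*np.sin(a);fy=-d[0]*np.sin(a)+d[1]*np.cos(a)
    print(X.round(4),'fix',fx.round(4),fy.round(4),'angle',np.arctan2(fx,X[2]-.045).round(3))
for th in(.3,.4,.5,.6):
    q=np.array([.092*np.sin(th),.1]);Wp=[.5377+np.cos(a)*q[0]-np.sin(a)*q[1],.2072+np.sin(a)*q[0]+np.cos(a)*q[1],.045+.092*np.cos(th)]
    print(th,[proj(p,Wp).round(1)[0].tolist() for p in(s,t,w)])
cv2.imwrite('pics/z17.png',cv2.resize(w['image'][180:280,290:500],None,fx=3.7,fy=3.7,interpolation=2)[...,::-1])
cv2.imwrite('pics/z16.png',cv2.resize(np.clip((pickle.load(open('w12.pkl','rb'))['image']/255.)**.6*255,0,255).astype(np.uint8)[80:180,220:420],None,fx=3.7,fy=3.7,interpolation=2)[...,::-1])
E
```

```text
[0.6018 0.2974 0.1238] fix 0.0438 0.1016 angle 0.507
[0.6021 0.2972 0.1242] fix 0.0441 0.1015 angle 0.508
[0.602  0.2964 0.1214] fix 0.0442 0.1007 angle 0.525
0.3 [[496.5, 250.0], [167.9, 211.0], [446.4, 255.3]]
0.4 [[496.9, 254.9], [169.4, 206.6], [459.2, 253.5]]
0.5 [[497.2, 260.2], [171.0, 202.6], [470.6, 251.4]]
0.6 [[497.4, 265.7], [172.6, 198.9], [480.4, 248.8]]
```

View pics/z17.png

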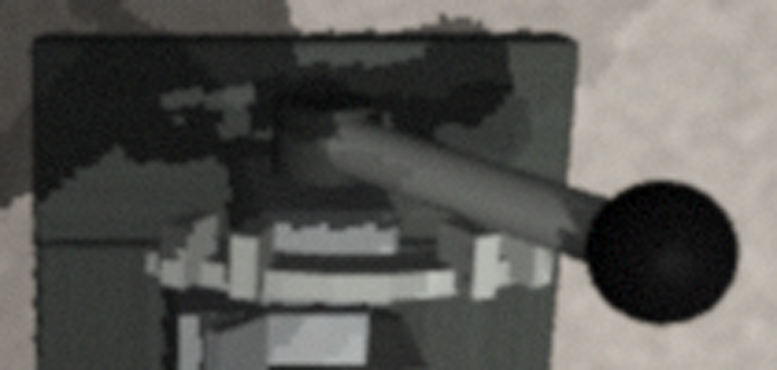

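View pics/z16.png

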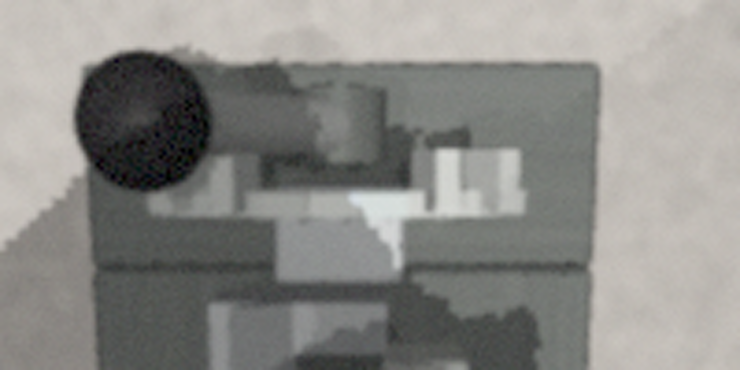

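The lever measures 0.51 rad, which is the end stop. One last check of the rest of the scene, then hand in.

```bash
python3 - <<'E'
from h import *
s,t=pickle.load(open('st17.pkl','rb'));save(s,'final_s')
for n in ['ring_large','ring_small','collet_a']:
    print(n,[(round(d['score'],2),np.round(d['rect']).tolist()) for d in nets.spot_in(imaging.read_camera('scene'),n)[:4]])
s0=pickle.load(open('scene0.pkl','rb'))['image'].astype(int);d=np.abs(s0-s['image']).max(2)
for nm,b in(('small',(115,210,170,260)),('colA',(315,345,355,400)),('colB',(298,235,322,270)),('green',(174,198,190,236)),('brown',(270,285,330,333))): print(nm,d[b[1]:b[3],b[0]:b[2]].mean().round(1),(d[b[1]:b[3],b[0]:b[2]]>60).sum())
E
```

```text
ring_large [(0.93, [402.0, 248.0, 456.0, 278.0]), (0.86, [176.0, 201.0, 214.0, 236.0]), (0.75, [269.0, 291.0, 329.0, 333.0])]
ring_small [(0.95, [121.0, 216.0, 166.0, 255.0])]
collet_a [(0.97, [318.0, 349.0, 350.0, 396.0]), (0.57, [298.0, 237.0, 321.0, 267.0])]
small 4.3 0
colA 3.7 0
colB 3.8 0
green 4.7 0
brown 3.9 0
```

View pics/final_s.png

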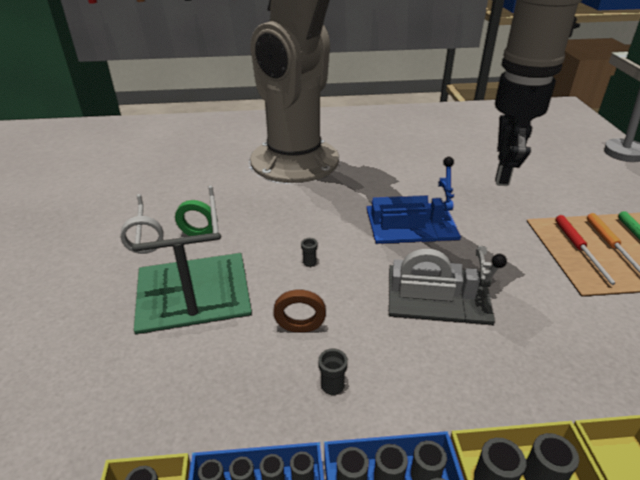

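The large ring sits in the grey fixture at (428,265) and the lever ball is thrown over at (499,261). The small ring, both collets and the decoys show no pixel change.

```bash
python3 -c "
from station import bot
print(bot.hand_in())"
```

```text
the job is handed in; nothing more can be done
None
```

The job is done and handed in at about 22 s. I lifted the large ring off its hooked arm, lowered it on edge into the grey fixture's pocket and released it there. Then I threw the lever over to its far end stop.

**Final checks**
- **Ring seated:** the wrist force turned from about -4 N to +7 N at the height expected for a seated ring. The pictures afterwards show it upright in the pocket.
- **Lever:** the ball, located from the three cameras, puts the lever at 0.51 rad toward +x; the end stop is at 0.5. The push force rose sharply there, to about 32 N in all, and the lever stayed over after I backed off.
- **Bystanders:** the small ring, both collets and the brown and green rings show no change between the first and last scene pictures. The arm ended clear of everything.

**Disagreements**
- **Grip width:** with the ring held, the gripper read about 6 mm open although the ring is 16 mm thick, and the ring sat about 4.5 mm off the finger centre line. I corrected for the offset, and the ring did not slip.
- **Lever start:** the lever seemed to start about 0.14 rad past its open notch.
- **Jaw:** I did not measure the jaw gap on the ring; I judged it closed from the lever position and the final pictures.

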